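# Lean the sample board in the drying stand

### The arm

A 6-joint arm with a two-finger parallel gripper is mounted at the origin on a cart in front of the work surface, level with it; the furniture and walls round the work are solid. World frame = base frame: x ahead of the robot, y to its left, z up, the work surface at z = 0. Lengths are in m, angles in rad, forces in N, time in s.
With the tool pointing down it reaches from about 0.25 to 0.725 m from the base axis. Payload 4 kg.
Tool frame: the origin (TCP) lies on the centre line of the jaws, within the pads' length; the fingertips stand tip_reach ahead of it and the grasp point (between the pads) lies 5 mm behind it (tip_reach is the distance from the TCP to the fingertips, in m); z points along the fingers, y is the direction in which the jaws open and shut (so a half turn about z gives the same grasp; the last joint's range is limited). The gripper opens to 85 mm and grips with 20 to 120 N. Pads are 22 mm wide; open, the fingers measure 114 mm over their backs; the gripper's body (76 mm by 85 mm) begins 54 mm behind the grasp point. The pads swing forward as they close: fully open they stand 13 mm farther back than shut.
Start: joints at [0, 0.241, 0.005, 1.335, 0, 1.571], TCP at [0.5, -0, 0.219] pointing down, gripper open.
Joint ranges: [-2.72, 2.72], [-1.05, 1.87], [-1.09, 1.28], [-1.99, 2.15], [-1.42, 1.44], [-3.14, 3.14]. Speed limits (rad/s): [2.79, 2.79, 3.14, 3.14, 3.14, 3.14].

### API

Orientations are given as a unit quaternion [x, y, z, w].
In Python, from workcell import * gives the robot as it stands.
- The arm moves only by the tool arm_command, never from a script. Its arguments are lists of equal length, an entry for each row: "translation": the shift along the tool's x, y, z in cm, a list of three; "turn": the turn about the tool's z in rad; "hand": the closure, from 0 (fully open) to 1 (shut). In form: {"translation": [[x, y, z], ...], "turn": [turn, ...], "hand": [hand, ...]}. A call has 1 to 5 rows; each row is the pose to reach, as a shift and turn from the pose commanded when the call began, along the tool's axes at that moment; what a row does not reach only later rows make up. A row lasts 1/12 s, in which the tool goes at most 41.7 mm and 7.16 degrees, less where a joint would pass 70% of its speed; a pose out of reach is approached as far as the arm can. A call with a gripper value outside its range is refused whole. The fingers move at their own pace and stop on an object; the grip force is fixed at half the most. Time passes only in rows, so rows that repeat a pose let the fingers close. It gives the time, the measured TCP pose, the force and the opening at its end, in the units of the state.
- get_obs(): the state, without advancing time (a new reading comes with each control period).
- camera(name): name is "scene" or "side" or "wrist"; returns (picture, depth): 420x560x3 uint8, red, green, blue; 420x560 float32, m along the optical axis (not along the pixel's ray), 0 where there is no reading.
- camera_info(name): a dict with "mtx" (3x3 intrinsics, pixels), "world_to_cam" (4x4, takes a point from world to camera coordinates). Camera axes: x right, y down, z forward; pixel columns grow to the right and rows downward; lengths in m; the calibration is good to about 2 mm. The wrist camera is an equidistant fisheye: a pixel r from the principal point sees the ray r / f radians off the axis. A picture is of the moment at which its call begins: read the wrist's pose just before it. camera_info takes no time and is no camera call; for the wrist camera it gives the pose at the moment of the call.
- job_done(): hands the job in, once; it reports no verdict.
Trained networks look in the newest picture that a camera, given by its name, has taken for a name from the list of things; names that differ only in an ending like _2 or _b are one class to them, and where a whole thing is asked for, a point or a joint stands for the part that bears it (a point fixed in the world has none). Each returns a list of dicts, best first, with "conf" (0 to 1); they miss things now and then, are a little off and sometimes report something else, mostly with a low value. They report only what shows in the picture. A call takes as long as a camera call. They do not tell look-alikes from the thing itself.
- search_frame(camera, name): "location" ([row, column] in pixels, amid what is visible of it).
- spot_point(camera, name): "location" ([row, column] in pixels: a listed point, or the origin of a listed thing).
The state is a dict: "clock": time; "joint_pos": joint angles; "joint_vel": joint speeds; "tau": joint torques, N m; "eef_pos": TCP position; "tool_rot": TCP orientation; "ft_force": force on the tool from outside, world axes, zero at the start; "ft_torque": the same for the moment, N m; "grip_width": finger opening in m.
Only numpy, scipy, OpenCV 4.12 (cv2) and the standard library are available. Lean on these libraries where they do the work, as an engineer would, in place of code of your own. Each camera call takes 0.05 s, during which the arm holds its last target. There are 200 camera calls.

### The job

The wooden sample board is pushed into the low plywood shelf, with only its plain end sticking out: draw it all the way out by that end and lay it down flat on the free table or the cutting mat. Then take it again farther up, nearer its holed end, and lean it in the drying stand: plain end down on the base, between the two cheeks and against the front stop, holed end up and resting against the back wall. Leave the other things where they are.

Things in the scene. Friction and masses are not known exactly. Their poses are not given: they have to be found in the camera images.
- board: Plain wooden board, 180 mm long (x), 44 mm wide (y), 16 mm thick (z), about 85 g, with a 14 mm hole near one end. Origin: centre of its underside; x points to the holed end (hole centre at x = 74 mm, end at 90 mm), z up out of its upper face. At the start it lies flat on the table in the low shelf, its plain end sticking out about 50 to 60 mm.
- board_foot (a point): Centre of the board's plain end face (local -90, 0, 8 mm); axes as the board's.
- board_top (a point): Centre of the board's holed end face (local +90, 0, 8 mm); axes as the board's.
- low_shelf: Low plywood tunnel shelf, fixed to the table, 140 mm deep (x), 96 mm wide (y), 46 mm high; the inside is 72 mm wide and 34 mm high, on the bare table. Origin on the table, midway across. Its open front faces its -x (front edge at x = -75 mm, outer back at +65, inner at +55); back and sides are closed.
- stand: Wooden drying stand, fixed. Origin on the table; +x runs from its front stop to its back wall, y along the wall. Base 150 mm wide (y), 12 mm thick, x = -70 to +115 mm. Two upright cheeks flank the foot place: 45 mm high above the base, 12 mm thick, x = -68 to 0 mm, 64 mm apart inside, centred on y = 0; they leave no room for fingers beside the foot.
- stop_line (a point): Where the inner face of the stand's front stop (a strip 18 mm high above the base) meets the base, midway between the cheeks (stand -50, 0, 12 mm); axes as the stand's.
- wall_line (a point): Where the front face of the stand's back wall meets the base, midway (stand +49, 0, 12 mm); axes as the stand's. The wall is 150 mm wide, 12 mm thick, its top 200 mm above the table. The board, with its foot against the stop and its top against the wall, leans at 62 degrees to the base.
- cutting_mat: Green cutting mat, fixed flat on the table, 210 x 300 mm, its top 2 mm above the table; origin at its centre. The board may be laid on it or half on it.
- bottle: Bystander: small upright resin bottle, 33 mm across, 102 mm high; origin at the centre of its underside.
- jar: Bystander: small lidded pigment jar, 40 mm across, 36 mm high; origin at the centre of its underside.
- cup: Bystander: small mixing cup, 41 mm across, 28 mm high; origin at the centre of its underside.
- pegs: Bystander: beech block with two short pegs, 48 x 120 mm, 54 mm high; origin at the centre of its underside.
Things that resemble listed ones, but are neither listed nor needed, are in the scene too. What is shaped like the board but red is not meant.

How it is judged:
By the outcome, as a careful person would: the job done as asked, in the order asked, and still so for the second after the job is handed in, with the robot touching nothing.
It also fails if it takes over 72 s, if anything falls off the work surface, if the arm or the gripper's body presses on something with over 40 N, if the wrist force passes 120 N, or if a joint passes its speed limit or range.

## Working session

There is one attempt and no reset: what is moved stays moved. The work goes in short steps, Python scripts to look and compute and a tool call to move; the robot and the scene stay as the last step left them, time stands still between calls to the robot, and variables do not carry over. Pictures are saved under pics/ and viewed, about 8 in all and at most 12, crops included, and the job is handed in when it is done.

Besides the shell and the picture viewer there is one more tool, called after ">>>" as name(argument=value, ...), one argument or row to a line, values as JSON. arm_command: Moves the arm, as the interface text tells. Its arguments: {"type":"object","properties":{"translation":{"type":"array","items":{"type":"array","items":{"type":"number"}}},"turn":{"type":"array","items":{"type":"number"}},"hand":{"type":"array","items":{"type":"number"}}},"required":["translation","turn","hand"]}

```bash
ls; mkdir -p pics; cat > h.py <<'E'
from workcell import *
import numpy as np, cv2
from scipy.spatial.transform import Rotation as R
def px2w(cam,row,col,depth=None,z=None):
    ci=camera_info(cam);K=np.array(ci["mtx"]);T=np.linalg.inv(np.array(ci["world_to_cam"]))
    if cam=="wrist":
        d=np.array([(col-K[0,2])/K[0,0],(row-K[1,2])/K[1,1]]);th=np.hypot(*d)
        ray=np.array([*(d/max(th,1e-9)*np.sin(th)),np.cos(th)])
        if depth is not None: ray=ray/ray[2]
    else: ray=np.array([(col-K[0,2])/K[0,0],(row-K[1,2])/K[1,1],1.])
    v=T[:3,:3]@ray;o=T[:3,3]
    return o+v*(depth if depth is not None else (z-o[2])/v[2])
def save(cam,name):
    p,d=camera(cam);cv2.imwrite(f"pics/{name}.png",p[:,:,::-1]);np.save(f"pics/{name}.npy",d);return p,d
E
python3 - <<'E'
from h import *
o=get_obs();print({k:np.round(v,3) for k,v in o.items()})
try: print(tip_reach)
except Exception as e: print(e)
for c in("scene","side","wrist"):
    p,d=save(c,c+"0");print(c,np.round(np.linalg.inv(np.array(camera_info(c)["world_to_cam"]))[:3,3],3))
    for n in["board","board_foot","low_shelf","stand","stop_line","wall_line","cutting_mat","bottle","jar","cup","pegs"]:
        for r in spot_point(c,n)[:3]:
            a,b=r["location"];i,j=int(np.clip(a,0,419)),int(np.clip(b,0,559));print(n,round(r["conf"],2),round(a),round(b),np.round(px2w(c,a,b,depth=d[i,j]),3))
E
```

```text
pics
{'clock': np.float64(0.0), 'joint_pos': array([ 0.   ,  0.241,  0.004,  1.335, -0.   ,  1.571]), 'joint_vel': array([-0.001, -0.001,  0.   ,  0.001, -0.001,  0.001]), 'tau': array([ 1.0000e-03, -3.7232e+01,  2.5241e+01,  1.7000e-02,  0.0000e+00,
        0.0000e+00]), 'eef_pos': array([0.499, 0.   , 0.218]), 'tool_rot': array([ 0.707,  0.707, -0.001, -0.001]), 'ft_force': array([-1.5  ,  0.133,  0.378]), 'ft_torque': array([-0.009, -0.015, -0.062]), 'grip_width': np.float64(0.086)}
0.014
scene [-0.357  0.99   0.98 ]
board 0.92 324 162 [0.447 0.583 0.011]
board_foot 0.66 309 131 [0.535 0.609 0.013]
board_foot 0.63 228 249 [ 0.572  0.192 -0.004]
low_shelf 0.82 255 209 [0.524 0.375 0.042]
stand 0.9 170 315 [ 0.608 -0.133  0.026]
stand 0.6 158 385 [ 0.496 -0.357  0.02 ]
stop_line 0.87 170 324 [ 0.584 -0.149  0.029]
stop_line 0.34 160 309 [ 0.637 -0.137  0.052]
wall_line 0.66 159 308 [ 0.645 -0.14   0.049]
bottle 0.69 186 265 [0.68  0.023 0.009]
bottle 0.56 168 326 [ 0.591 -0.168  0.028]
jar 0.79 213 353 [ 0.392 -0.054  0.01 ]
jar 0.24 186 258 [0.698 0.035 0.006]
cup 0.74 186 388 [ 0.
[... 210 characters left out ...]
ard_foot 0.62 200 263 [0.538 0.211 0.011]
low_shelf 0.93 180 254 [0.536 0.28  0.047]
stand 0.63 271 364 [ 0.623 -0.22   0.038]
stop_line 0.67 270 347 [ 0.579 -0.211  0.055]
wall_line 0.87 257 376 [ 0.7   -0.169  0.009]
wall_line 0.31 226 339 [ 0.692 -0.002 -0.001]
bottle 0.8 223 338 [0.69  0.005 0.004]
jar 0.48 270 255 [ 0.169 -0.744  0.722]
cup 0.62 318 287 [ 0.397 -0.252  0.026]
pegs 0.85 349 360 [ 0.498 -0.387  0.022]
wrist [0.5   0.068 0.374]
board_foot 0.6 6 319 [0.546 0.211 0.004]
stand 0.88 310 388 [ 0.543 -0.001  0.268]
stop_line 0.81 317 351 [ 0.591 -0.164  0.03 ]
bottle 0.91 172 437 [0.681 0.022 0.033]
jar 0.94 239 201 [ 0.412 -0.057  0.035]
pegs 0.18 341 212 [ 0.407 -0.216  0.014]
```

```bash
python3 - <<'E'
import cv2,numpy as np
for c in("scene","side"):
    p=cv2.imread(f"pics/{c}0.png");cv2.imwrite(f"pics/{c}0b.png",cv2.resize(p,(800,600),interpolation=cv2.INTER_CUBIC))
E
```

```text
(no output)
```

View pics/scene0b.png

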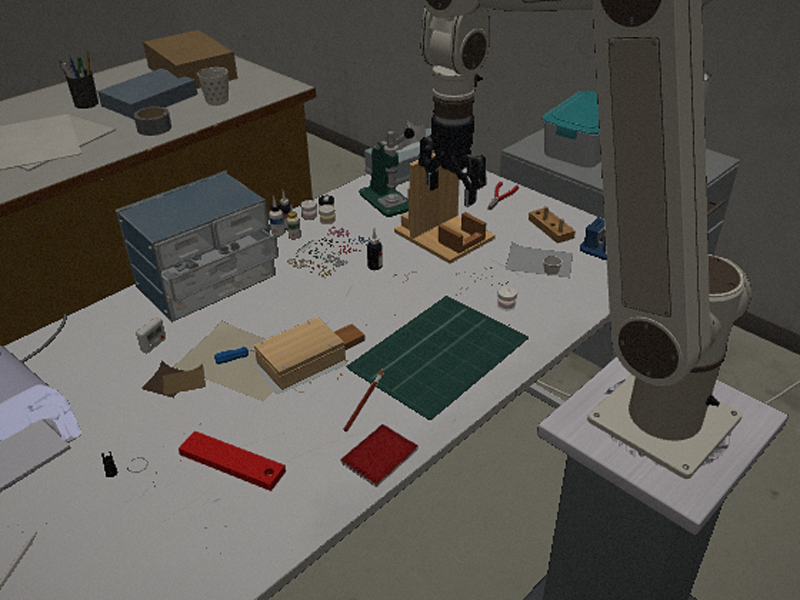

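View pics/side0b.png

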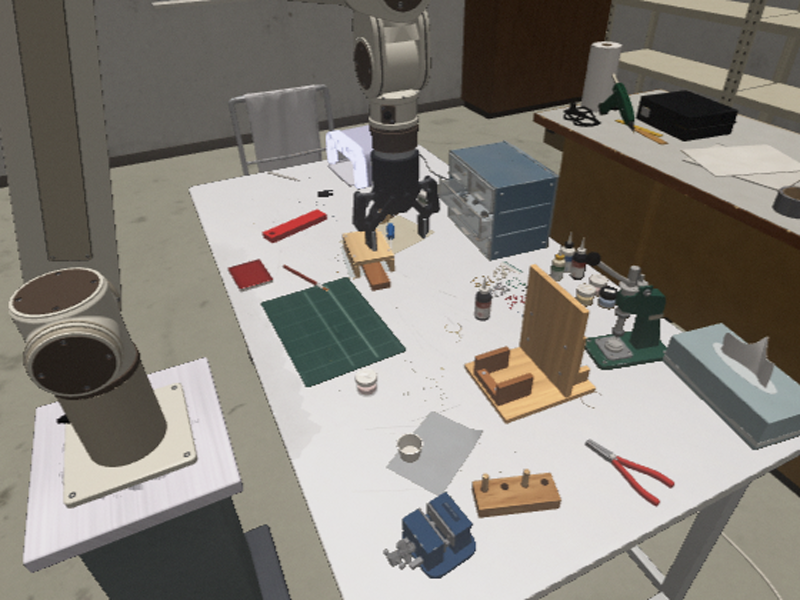

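The scene picture shows the board's brown plain end jutting from the shelf at about (348,335), pointing toward the mat. The stand is at (440,235), and a red look-alike lies at (230,460). The side picture agrees: plain end at (376,274), stand at (530,350), bottle at (483,303). I'm moving over the plain end for a closer look.

>>> arm_command(
  translation=[
    [4, 1, 0],
    [8, 2, 0],
    [12, 3, 0],
    [14, 4, 0],
    [14, 4, 0],
  ],
  turn=[0, 0, 0, 0, 0],
  hand=[0, 0, 0, 0, 0],
)

```text
clock: 2.22
eef_pos: [0.5413, 0.1444, 0.2183]
tool_rot: [0.705, 0.709, 0.001, -0.0]
ft_force: [0.2, -0.9, 0.2]
grip_width: 0.0854
```

```bash
cat >> h.py <<'E'
def cloud(cam,d):
    ci=camera_info(cam);K=np.array(ci["mtx"]);T=np.linalg.inv(np.array(ci["world_to_cam"]))
    v,u=np.mgrid[:420,:560].astype(float);x=(u-K[0,2])/K[0,0];y=(v-K[1,2])/K[1,1]
    if cam=="wrist":
        th=np.hypot(x,y)+1e-9;s=np.tan(np.minimum(th,1.5))/th;x,y=x*s,y*s
    P=np.stack([x*d,y*d,d],-1)@T[:3,:3].T+T[:3,3];P[d==0]=np.nan;return P
E
python3 - <<'E'
from h import *
p,d=save("wrist","w1");P=cloud("wrist",d)
o=get_obs();print(np.round(o["eef_pos"],3),np.round(o["joint_pos"],2))
m=np.isfinite(P[...,2])
flat=m&(abs(P[...,2])<.006)&(P[...,0]>.3)&(P[...,0]<.7);print("table z",np.median(P[flat][:,2]))
for n in["board","board_foot","low_shelf","stop_line","wall_line"]:
    for r in spot_point("wrist",n)[:2]:
        a,b=r["location"];print(n,round(r["conf"],2),round(a),round(b),np.round(P[int(a),int(b)],3))
# brown exposed board
hsv=cv2.cvtColor(p,cv2.COLOR_RGB2HSV)
reg=m&(P[...,0]>.48)&(P[...,0]<.62)&(P[...,1]>.15)&(P[...,1]<.30)
b=(reg&(P[...,2]>.010)&(P[...,2]<.024)).astype(np.uint8)
n,l,st,c=cv2.connectedComponentsWithStats(b)
for k in range(1,n):
    if st[k,4]>80:
        Q=P[l==k];print(st[k],np.round(np.median(Q,0),3),cv2.minAreaRect((Q[:,:2]*1000).astype(np.float32)))
t=m&(P[...,2]>.04)&(P[...,2]<.052)&(P[...,1]>.18)&(P[...,0]>.42)&(P[...,0]<.64)
Q=P[t];print("shelf",len(Q),cv2.minAreaRect((Q[:,:2]*1000).astype(np.float32)),np.median(Q[:,2]))
cv2.imwrite("pics/w1b.png",cv2.resize(p[:,:,::-1],(800,600)))
E
```

```text
[0.54  0.142 0.218] [ 0.26  0.36  0.17  1.38 -0.    1.82]
table z 0.00011818412701786185
board_foot 0.83 129 286 [ 0.547  0.206 -0.   ]
low_shelf 0.57 17 302 [0.561 0.323 0.046]
[ 266   67   48   64 2336] [0.552 0.239 0.015] ((551.7214965820312, 239.6082763671875), (64.8336181640625, 44.63024139404297), 81.35413360595703)
shelf 6764 ((564.25537109375, 310.5194091796875), (88.39179229736328, 97.04283905029297), 81.4154052734375) 0.045236611859485715
```

View pics/w1b.png

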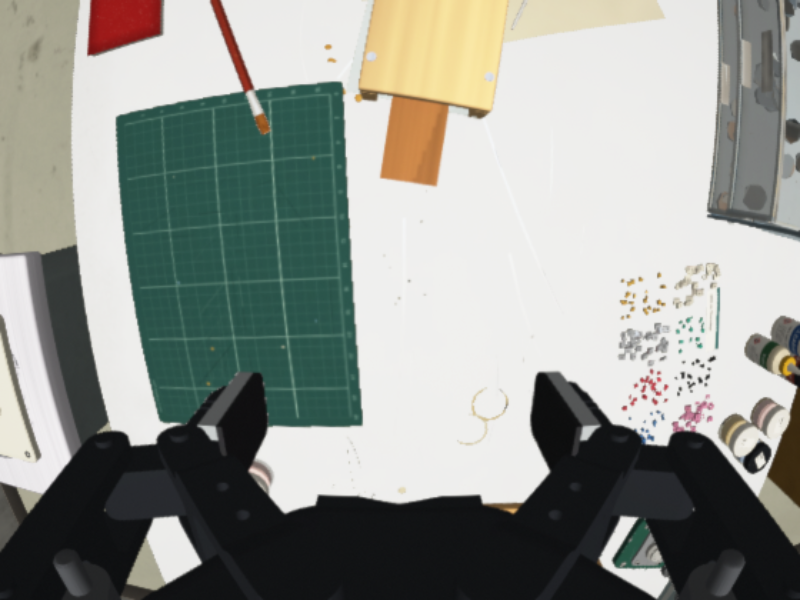

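The wrist view shows the board's end at (413,140) and its foot edge at (408,184). It is 44 mm wide with its top at z=15 mm, at a yaw of 81°, which agrees with the given sizes. I'm approaching with a turn of +0.15.

>>> arm_command(
  translation=[
    [3, 0.4, 2],
    [6, 0.8, 5],
    [9, 1.1, 8],
    [9.4, 1.1, 11],
    [9.4, 1.1, 12],
  ],
  turn=[0.08, 0.15, 0.15, 0.15, 0.15],
  hand=[0.3, 0.3, 0.3, 0.3, 0.3],
)

```text
clock: 2.93
eef_pos: [0.548, 0.2336, 0.0941]
tool_rot: [0.758, 0.653, -0.004, -0.001]
ft_force: [-1.8, -0.6, -0.2]
grip_width: 0.0601
```

>>> arm_command(
  translation=[
    [0, 0, 2.5],
    [0, 0, 5],
    [0, 0, 7],
    [0, 0, 7.8],
    [0, 0, 7.8],
  ],
  turn=[0, 0, 0, 0, 0],
  hand=[0.3, 0.3, 0.3, 0.3, 0.3],
)

```text
clock: 3.35
eef_pos: [0.5497, 0.2319, 0.0196]
tool_rot: [0.759, 0.651, -0.002, -0.001]
ft_force: [0.0, -0.9, -0.1]
grip_width: 0.0596
```

```bash
python3 - <<'E'
from h import *
o=get_obs();print(o["eef_pos"],o["ft_force"],o["grip_width"],o["clock"])
p,d=save("wrist","w2");cv2.imwrite("pics/w2b.png",p[:,:,::-1])
E
```

```text
[0.54972269 0.23188624 0.0195753 ] [ 0.00707454 -0.90187758 -0.10137828] 0.05964624995044204 3.35
```

View pics/w2b.png

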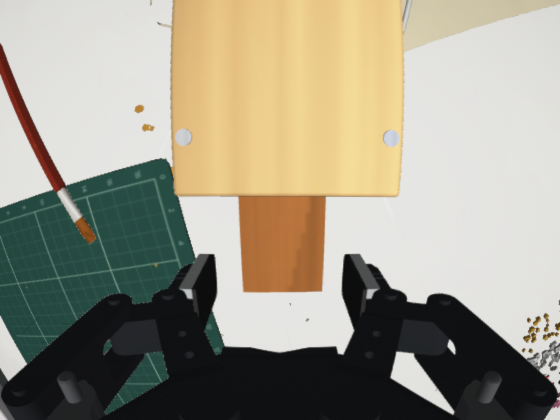

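The pads straddle the board's end at (283,250), centred to within 2 mm. I'm lowering slightly and closing.

>>> arm_command(
  translation=[
    [0, 0, 0.3],
    [0, 0, 0.3],
    [0, 0, 0.3],
    [0, 0, 0.3],
    [0, 0, 0.3],
  ],
  turn=[0, 0, 0, 0, 0],
  hand=[0.3, 1, 1, 1, 1],
)

```text
clock: 3.82
eef_pos: [0.5515, 0.2343, 0.0188]
tool_rot: [0.758, 0.652, 0.001, 0.0]
ft_force: [0.2, 0.8, 0.1]
grip_width: 0.0114
```

>>> arm_command(
  translation=[
    [0, 0, 0],
    [-1, 0, -0.2],
    [-2.5, 0, -0.2],
    [-4, 0, -0.2],
    [-5, 0, -0.2],
  ],
  turn=[0, 0, 0, 0, 0],
  hand=[1, 1, 1, 1, 1],
)

```text
clock: 4.23
eef_pos: [0.5426, 0.182, 0.0198]
tool_rot: [0.759, 0.652, -0.001, 0.0]
ft_force: [-0.2, -0.5, -0.4]
grip_width: -0.0001
```

```bash
python3 - <<'E'
from h import *
o=get_obs();print(o["eef_pos"],o["ft_force"],o["grip_width"],o["clock"])
p,d=save("wrist","w3");cv2.imwrite("pics/w3b.png",p[:,:,::-1]);P=cloud("wrist",d)
print(camera_info("wrist")["mtx"])
for r,c in [(100,283),(200,283),(220,283),(250,283),(280,283),(300,283),(320,283),(340,283)]: print(r,c,np.round(P[r,c],3))
d2=np.load("pics/w2.npy")
print([(r,round(float(d2[r,283]),3)) for r in (150,200,220,250,280,288,300)], d2[290,205],d2[290,352],d2[260,210])
E
```

```text
[0.54263863 0.18197049 0.01975457] [-0.18883122 -0.5142725  -0.39536251] -5.74658707356646e-05 4.2333
[[325.1922621    0.         278.96602558]
 [  0.         325.1922621  212.21084138]
 [  0.           0.           1.        ]]
100 283 [0.556 0.259 0.016]
200 283 [0.549 0.211 0.016]
220 283 [ 0.547  0.195 -0.001]
250 283 [0.544 0.178 0.001]
280 283 [0.546 0.192 0.065]
300 283 [0.545 0.187 0.071]
320 283 [0.544 0.179 0.072]
340 283 [ 0.534  0.112 -0.001]
[(150, 0.126), (200, 0.162), (220, 0.165), (250, 0.17), (280, 0.175), (288, 0.176), (300, 0.196)] 0.12639186 0.1295627 0.13824685
```

View pics/w3b.png

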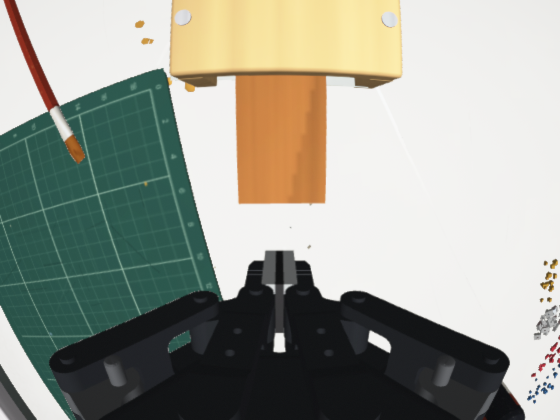

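```bash
python3 - <<'E'
from h import *
d=np.load("pics/w3.npy");P=cloud("wrist",d)
for r in range(246,284,3): print(r,[tuple(np.round(P[r,c],3)) for c in (270,290)])
E
```

```text
246 [(np.float64(0.537), np.float64(0.181), np.float64(-0.001)), (np.float64(0.548), np.float64(0.179), np.float64(-0.0))]
249 [(np.float64(0.537), np.float64(0.179), np.float64(-0.001)), (np.float64(0.548), np.float64(0.177), np.float64(-0.001))]
252 [(np.float64(0.54), np.float64(0.193), np.float64(0.037)), (np.float64(0.549), np.float64(0.192), np.float64(0.039))]
255 [(np.float64(0.54), np.float64(0.193), np.float64(0.041)), (np.float64(0.549), np.float64(0.191), np.float64(0.041))]
258 [(np.float64(0.54), np.float64(0.193), np.float64(0.046)), (np.float64(0.549), np.float64(0.192), np.float64(0.046))]
261 [(np.float64(0.54), np.float64(0.193), np.float64(0.049)), (np.float64(0.549), np.float64(0.192), np.float64(0.048))]
264 [(np.float64(0.54), np.float64(0.193), np.float64(0.052)), (np.float64(0.549), np.float64(0.192), np.float64(0.052))]
267 [(np.float64(0.541), np.float64(0.193), np.float64(0.054)), (np.float64(0.549), np.float64(0.192), np.float64(0.055))]
270 [(np.float64(0.541), np.float64(0.193), np.float64(0.057)), (np.float64(0.549), np.float64(0.192), np.float64(0.059))]
273 [(np.float64(0.541), np.float64(0.193), np.float64(0.06)), (np.float64(nan), np.float64(nan), np.float64(nan))]
276 [(np.float64(0.541), np.float64(0.193), np.float64(0.062)), (np.float64(0.548), np.float64(0.192), np.float64(0.063))]
279 [(np.float64(0.541), np.float64(0.193), np.float64(0.065)), (np.float64(0.548), np.float64(0.192), np.float64(0.066))]
282 [(np.float64(0.541), np.float64(0.192), np.float64(0.067)), (np.float64(0.548), np.float64(0.192), np.float64(0.068))]
```

The fingers shut above the board. The depth image puts the shut tips at z≈0.036 while the TCP reads 0.020, so the tips don't reach as far as the text says. I'll probe this gently over free table.

>>> arm_command(
  translation=[
    [0, 0, 0.3],
    [0, 0, 0.6],
    [0, 0, 0.6],
  ],
  turn=[0, 0, 0],
  hand=[1, 1, 1],
)

```text
clock: 4.53
eef_pos: [0.5432, 0.1845, 0.0132]
tool_rot: [0.758, 0.652, -0.0, -0.0]
ft_force: [-0.9, 0.3, -0.0]
grip_width: -0.0003
```

>>> arm_command(
  translation=[
    [0, 0, 0.3],
    [0, 0, 0.6],
    [0, 0, 0.6],
  ],
  turn=[0, 0, 0],
  hand=[1, 1, 1],
)

```text
clock: 4.78
eef_pos: [0.543, 0.1848, 0.007]
tool_rot: [0.758, 0.652, -0.001, -0.0]
ft_force: [-0.1, -0.7, 0.0]
grip_width: 0.0001
```

```bash
python3 - <<'E'
from h import *
o=get_obs();print(o["eef_pos"],o["ft_force"])
p,d=save("wrist","w4");P=cloud("wrist",d)
for r in range(225,275,3): print(r,np.round(P[r,270],3),np.round(P[r,290],3),p[r,270])
E
```

```text
[0.54297673 0.18483126 0.00698688] [-0.07740762 -0.68279204  0.03652721]
225 [0.541 0.202 0.   ] [0.551 0.201 0.001] [244 243 242]
228 [0.541 0.2   0.   ] [ 0.551  0.199 -0.   ] [244 243 242]
231 [0.54  0.199 0.   ] [ 0.551  0.197 -0.   ] [243 243 242]
234 [ 0.54   0.197 -0.   ] [0.55  0.196 0.   ] [244 243 242]
237 [ 0.54   0.195 -0.   ] [ 0.55   0.194 -0.001] [243 243 242]
240 [0.54  0.194 0.001] [0.55  0.193 0.001] [244 244 242]
243 [ 0.539  0.192 -0.   ] [0.55  0.191 0.001] [244 244 242]
246 [ 0.539  0.19  -0.   ] [ 0.549  0.189 -0.   ] [244 244 242]
249 [0.539 0.189 0.001] [ 0.549  0.187 -0.   ] [234 233 231]
252 [0.541 0.197 0.026] [0.55  0.196 0.026] [91 93 93]
255 [0.541 0.198 0.03 ] [0.55  0.196 0.031] [91 93 93]
258 [0.541 0.198 0.034] [0.55  0.196 0.033] [91 93 93]
261 [0.541 0.197 0.036] [0.549 0.196 0.036] [91 93 93]
264 [0.541 0.198 0.04 ] [0.549 0.196 0.04 ] [91 93 92]
267 [0.541 0.198 0.043] [0.549 0.197 0.043] [90 92 92]
270 [0.541 0.198 0.046] [0.549 0.196 0.044] [91 93 93]
273 [0.541 0.197 0.047] [0.549 0.196 0.048] [91 93 93]
```

Confirmed: the tips stand about 17 mm behind the reported TCP, since there was no contact at eef z=0.007. I'll correct every height by about -31 mm relative to the text and regrasp.

>>> arm_command(
  translation=[
    [0, 0, -2],
    [0, 0.1, -4],
    [2.5, 0.1, -4],
    [5, 0.1, -4],
    [5, 0.1, -3],
  ],
  turn=[0, 0, 0, 0, 0],
  hand=[0.3, 0.3, 0.3, 0.3, 0.3],
)

```text
clock: 5.25
eef_pos: [0.5551, 0.239, 0.0408]
tool_rot: [0.757, 0.654, 0.004, 0.0]
ft_force: [2.3, -0.4, 0.2]
grip_width: 0.0591
```

>>> arm_command(
  translation=[
    [0, 0, 2],
    [0, 0, 4],
    [0, 0, 5],
    [0, 0, 5.2],
    [0, 0, 5.2],
  ],
  turn=[0, 0, 0, 0, 0],
  hand=[0.3, 0.3, 0.3, 0.3, 0.3],
)

```text
clock: 5.67
eef_pos: [0.5511, 0.2333, -0.0151]
tool_rot: [0.758, 0.652, -0.001, -0.0]
ft_force: [0.1, 0.3, -0.5]
grip_width: 0.0595
```

>>> arm_command(
  translation=[
    [0, 0, 0],
    [0, 0, 0],
    [0, 0, 0],
    [0, 0, 0],
    [0, 0, 0],
  ],
  turn=[0, 0, 0, 0, 0],
  hand=[0.3, 1, 1, 1, 1],
)

```text
clock: 6.08
eef_pos: [0.5534, 0.2343, -0.0123]
tool_rot: [0.758, 0.652, 0.002, 0.001]
ft_force: [0.5, 0.7, 5.9]
grip_width: 0.0427
```

Gripped at 43 mm. I'm drawing it out, then shifting it a little off the mat edge.

>>> arm_command(
  translation=[
    [-1, 0, -0.4],
    [-4, 0, -0.4],
    [-7, 0, -0.4],
    [-10, 0, -0.4],
    [-13, 0, -0.4],
  ],
  turn=[0, 0, 0, 0, 0],
  hand=[1, 1, 1, 1, 1],
)

```text
clock: 6.5
eef_pos: [0.5314, 0.1035, -0.0102]
tool_rot: [0.758, 0.652, -0.001, -0.0]
ft_force: [-1.5, -0.2, -0.6]
grip_width: 0.0427
```

>>> arm_command(
  translation=[
    [-2, 0, 0],
    [-4, 0.5, 0],
    [-4, 1.5, 0],
    [-4, 2.5, 0],
    [-4, 2.5, 0],
  ],
  turn=[0, 0, 0, 0, 0],
  hand=[1, 1, 1, 1, 1],
)

```text
clock: 6.92
eef_pos: [0.5529, 0.0605, -0.0097]
tool_rot: [0.759, 0.651, 0.001, 0.001]
ft_force: [-0.2, -0.2, -0.2]
grip_width: 0.0425
```

```bash
python3 - <<'E'
from h import *
o=get_obs();print(o["eef_pos"],o["ft_force"],o["grip_width"],o["joint_pos"],o["clock"])
p,d=save("wrist","w5");cv2.imwrite("pics/w5b.png",p[:,:,::-1]);P=cloud("wrist",d)
for r,c in [(30,281),(60,281),(100,281),(150,281),(200,281),(240,281),(260,281)]: print(r,c,np.round(P[r,c],3),p[r,c])
E
```

```text
[ 0.55288665  0.0605206  -0.00972426] [-0.24715856 -0.18082642 -0.229997  ] 0.04249421360895149 [ 1.09302431e-01  5.48936098e-01 -1.77360033e-01  8.42448802e-01
 -4.81667390e-04  1.83228000e+00] 6.9167
30 281 [0.568 0.166 0.019] [190 122  63]
60 281 [0.566 0.154 0.018] [195 124  66]
100 281 [0.564 0.138 0.017] [198 127  67]
150 281 [0.561 0.119 0.018] [200 130  69]
200 281 [0.558 0.099 0.018] [204 131  70]
240 281 [0.556 0.082 0.017] [204 131  70]
260 281 [nan nan nan] [204 131  70]
```

View pics/w5b.png

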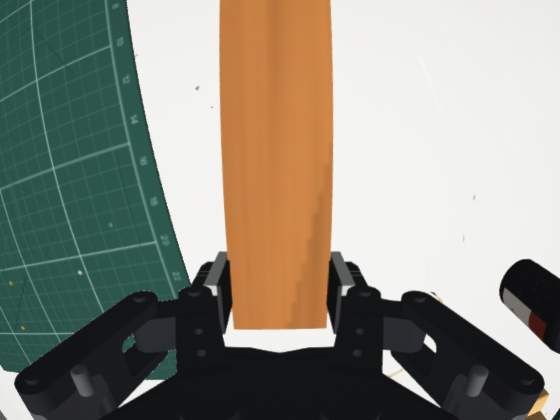

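The board is fully out and lying on free table beside the mat, held near (280,290). I'm lowering it, releasing, rising and looking.

>>> arm_command(
  translation=[
    [0, 0, 0.3],
    [0, 0, 0.3],
    [0, 0, 0.3],
    [0, 0, 0.3],
    [0, 0, -1],
  ],
  turn=[0, 0, 0, 0, 0],
  hand=[1, 1, 0.3, 0.3, 0.3],
)

```text
clock: 7.38
eef_pos: [0.5482, 0.0621, -0.0025]
tool_rot: [0.758, 0.652, -0.002, -0.002]
ft_force: [1.0, -0.0, -0.3]
grip_width: 0.0598
```

>>> arm_command(
  translation=[
    [0, 0, -3],
    [2, 0, -7],
    [5, 0, -11],
    [8, 0, -14],
    [8, 0, -14],
  ],
  turn=[0, 0, 0, 0, 0],
  hand=[0.3, 0.3, 0.3, 0.3, 0.3],
)

```text
clock: 7.8
eef_pos: [0.5661, 0.1454, 0.1455]
tool_rot: [0.757, 0.653, 0.005, 0.001]
ft_force: [1.5, 0.3, 1.2]
grip_width: 0.0597
```

```bash
python3 - <<'E'
from h import *
o=get_obs();print(o["eef_pos"],o["tool_rot"],o["clock"])
p,d=save("wrist","w6");P=cloud("wrist",d)
hsv=cv2.cvtColor(p,cv2.COLOR_RGB2HSV)
m=np.isfinite(P[...,2])&(P[...,2]>.011)&(P[...,2]<.022)&(P[...,1]<.255)&(P[...,0]>.5)&(P[...,0]<.64)
n,l,st,c=cv2.connectedComponentsWithStats(m.astype(np.uint8));k=1+np.argmax(st[1:,4])
Q=P[l==k];print(len(Q),np.median(Q[:,2]),cv2.minAreaRect((Q[:,:2]*1000).astype(np.float32)))
for n in["board","board_top","board_foot"]:
    for r in spot_point("wrist",n)[:2]:
        a,b=r["location"];print(n,round(r["conf"],2),round(a),round(b),np.round(P[int(a),int(b)],3))
# stand from side + scene clouds at start
for cam in("side","scene"):
    S=cloud(cam,np.load(f"pics/{cam}0.npy")).reshape(-1,3);S=S[np.isfinite(S[:,2])]
    S=S[(S[:,0]>.5)&(S[:,0]<.8)&(S[:,1]>-.32)&(S[:,1]<-.03)]
    for lo,hi in((.007,.017),(.024,.036),(.05,.063),(.19,.21)):
        q=S[(S[:,2]>lo)&(S[:,2]<hi)]
        if len(q)>20: print(cam,lo,len(q),cv2.minAreaRect((q[:,:2]*1000).astype(np.float32)),q[:,2].mean())
E
```

```text
[0.56613067 0.14538788 0.14549087] [0.75697972 0.65341978 0.00472115 0.00141909] 7.8
8522 0.015266002923508992 ((559.2493286132812, 127.01241302490234), (180.9165802001953, 44.08307647705078), 82.56324768066406)
board 0.94 216 273 [0.559 0.133 0.014]
board_top 0.61 123 272 [0.57  0.216 0.014]
board_foot 0.74 304 278 [0.551 0.041 0.016]
side 0.007 1437 ((640.908203125, -143.71920776367188), (228.6460418701172, 241.88479614257812), 89.64627838134766) 0.011604790716144665
side 0.024 451 ((657.4336547851562, -191.43643188476562), (167.0612030029297, 145.9476776123047), 11.859819412231445) 0.029746767925767394
side 0.05 427 ((647.9296875, -193.05303955078125), (145.3760986328125, 145.1455841064453), 11.09734058380127) 0.05578418582104706
side 0.19 336 ((712.181884765625, -191.82577514648438), (123.2157974243164, 125.4625244140625), 50.647491455078125) 0.19748253332956048
scene 0.007 624 ((659.8080444335938, -145.6497039794922), (324.8398742675781, 178.73574829101562), 64.85893249511719) 0.011157206473060356
scene 0.024 286 ((657.7117919921875, -166.8396759033203), (146.46563720703125, 172.3977813720703), 72.57466125488281) 0.029534467027671433
scene 0.05 237 ((646.7499389648438, -163.51522827148438), (147.30723571777344, 152.6837615966797), 73.05044555664062) 0.05558096638754891
scene 0.19 41 ((730.6178588867188, -162.0421142578125), (59.36864471435547, 122.11511993408203), 52.02952575683594) 0.19726848319082396
```

Board measured: centre (0.559, 0.127), yaw 82.6°, 181x44 mm, top at 15 mm. I'm regrasping 63 mm toward the holed end.

>>> arm_command(
  translation=[
    [2, -0.2, 3],
    [5, -0.5, 6],
    [5, -0.5, 9],
    [5, -0.5, 12],
    [5, -0.5, 13],
  ],
  turn=[-0.02, -0.02, -0.02, -0.02, -0.02],
  hand=[0.3, 0.3, 0.3, 0.3, 0.3],
)

```text
clock: 8.42
eef_pos: [0.5596, 0.1884, 0.0023]
tool_rot: [0.752, 0.659, -0.007, -0.003]
ft_force: [-1.1, -1.0, -1.6]
grip_width: 0.0596
```

>>> arm_command(
  translation=[
    [0, 0, 1],
    [0, 0, 2],
    [0, 0, 2.2],
    [0, 0, 2.2],
    [0, 0, 2.2],
  ],
  turn=[0, 0, 0, 0, 0],
  hand=[0.3, 0.3, 0.3, 0.3, 0.3],
)

```text
clock: 8.83
eef_pos: [0.5669, 0.1913, -0.0108]
tool_rot: [0.752, 0.659, 0.001, 0.0]
ft_force: [0.3, -0.1, 1.4]
grip_width: 0.0601
```

```bash
python3 - <<'E'
from h import *
print(get_obs()["eef_pos"],get_obs()["ft_force"])
for cam in("side","scene"):
    S=cloud(cam,np.load(f"pics/{cam}0.npy")).reshape(-1,3);S=S[np.isfinite(S[:,2])]
    w=S[(S[:,2]>.07)&(S[:,2]<.185)&(S[:,0]>.62)&(S[:,0]<.76)&(S[:,1]>-.28)&(S[:,1]<-.08)]
    # dominant plane line
    best=None;rng=np.random.default_rng(0)
    for _ in range(500):
        a,b=w[rng.choice(len(w),2,False),:2];t=b-a;L=np.hypot(*t)
        if L<.03: continue
        nrm=np.array([-t[1],t[0]])/L;k=abs((w[:,:2]-a)@nrm)<.0025
        if best is None or k.sum()>best.sum(): best=k
    q=w[best][:,:2];l=cv2.fitLine((q).astype(np.float32),cv2.DIST_HUBER,0,.01,.01).ravel();s=(q-l[2:])@l[:2]
    print(cam,"wall",len(w),best.sum(),np.degrees(np.arctan2(l[1],l[0])),l[2:]+l[:2]*s.min(),l[2:]+l[:2]*s.max())
    c=S[(S[:,2]>.052)&(S[:,2]<.060)&(S[:,0]>.52)&(S[:,0]<.68)&(S[:,1]>-.26)&(S[:,1]<-.1)]
    im=np.zeros((160,160),np.uint8);ij=((c[:,:2]-[.52,-.26])*1000).astype(int);im[ij[:,0],ij[:,1]]=255
    im=cv2.morphologyEx(im,cv2.MORPH_CLOSE,np.ones((7,7)))
    n,lab,st,cc=cv2.connectedComponentsWithStats(im)
    for k in range(1,n):
        if st[k,4]>60:
            g=np.argwhere(lab==k)/1000+[.52,-.26];print(" top",st[k,4],cv2.minAreaRect((g*1000).astype(np.float32)))
E
```

```text
[ 0.5669014   0.19127569 -0.01084019] [ 0.31807147 -0.11792834  1.36356972]
side wall 1699 1560 87.335365 [ 0.69406175 -0.25715924] [ 0.701138   -0.10511297]
 top 727 ((612.2062377929688, -215.7003936767578), (13.723222732543945, 68.86563110351562), 86.42366790771484)
 top 681 ((615.505126953125, -139.7667694091797), (14.129844665527344, 67.16119384765625), 88.72696685791016)
scene wall 774 471 87.56983 [ 0.69482783 -0.25620532] [ 0.70136978 -0.10205892]
 top 331 ((603.0782470703125, -215.59580993652344), (16.531906127929688, 49.84907150268555), 79.04593658447266)
 top 368 ((612.45703125, -136.65216064453125), (59.10029983520508, 14.391457557678223), 1.3322198390960693)
```

The stand's wall and cheeks agree: origin ≈ (0.648, -0.178), yaw ≈ -2.6°. I'm gripping and lifting, then checking whether the board swings down in the grip.

>>> arm_command(
  translation=[
    [0, 0, 0],
    [0, 0, 0],
    [0, 0, 0],
    [0, 0, 0],
    [0, 0, -1],
  ],
  turn=[0, 0, 0, 0, 0],
  hand=[1, 1, 1, 1, 1],
)

```text
clock: 9.25
eef_pos: [0.5649, 0.1911, -0.0027]
tool_rot: [0.752, 0.66, -0.001, -0.0]
ft_force: [-1.0, -0.0, -0.8]
grip_width: 0.043
```

>>> arm_command(
  translation=[
    [0, 0, -3],
    [0, 0, -6],
    [0, 0, -9],
    [0, 0, -12],
    [0, 0, -12],
  ],
  turn=[0, 0, 0, 0, 0],
  hand=[1, 1, 1, 1, 1],
)

```text
clock: 9.67
eef_pos: [0.5697, 0.1928, 0.1257]
tool_rot: [0.751, 0.66, 0.006, 0.002]
ft_force: [1.1, 0.6, -0.5]
grip_width: 0.0423
```

```bash
python3 - <<'E'
from h import *
print(get_obs()["eef_pos"],get_obs()["ft_force"],get_obs()["grip_width"])
p,d=save("side","s7");w,_=save("wrist","w7")
cv2.imwrite("pics/s7b.png",np.hstack([cv2.resize(p[120:270,180:400],(440,300)),cv2.resize(w,(400,300))])[:,:,::-1])
E
```

```text
[0.56972592 0.19278646 0.12574194] [ 1.13836575  0.5916231  -0.53691601] 0.04234270307014233
```

View pics/s7b.png

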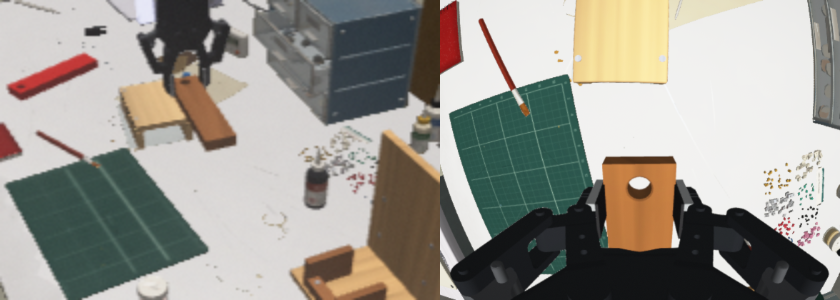

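The side view shows the board held near its hole. In the wrist view its holed end face shows at (640,160), so the board is tilting foot-down. I'll measure the tilt.

```bash
cat >> h.py <<'E'
def tilt(P,ctr):
    """plane of brown board points near ctr -> slope angle of board from horizontal"""
    o=get_obs();r=R.from_quat(o["tool_rot"]);L=r.inv().apply(P.reshape(-1,3)-o["eef_pos"]).reshape(P.shape)
    return L
E
python3 - <<'E'
from h import *
p,d=save("wrist","w8");P=cloud("wrist",d);o=get_obs();print(o["eef_pos"],o["clock"])
L=tilt(P,None)*1000
for c in (262,272,285,295):
  print(c,[(r,*np.round(L[r,c],0).astype(int)) if np.isfinite(L[r,c,0]) else r for r in range(210,345,10)])
E
```

```text
[0.56555819 0.19132462 0.11827908] 9.8167
262 [(210, np.int64(-6), np.int64(-15), np.int64(121)), (220, np.int64(25), np.int64(-8), np.int64(-13)), (230, np.int64(25), np.int64(-7), np.int64(-27)), (240, np.int64(21), np.int64(-7), np.int64(-26)), (250, np.int64(16), np.int64(-7), np.int64(-25)), (260, np.int64(11), np.int64(-7), np.int64(-26)), (270, np.int64(7), np.int64(-7), np.int64(-26)), (280, np.int64(2), np.int64(-8), np.int64(-26)), (290, np.int64(-4), np.int64(-8), np.int64(-25)), (300, np.int64(-9), np.int64(-8), np.int64(-26)), (310, np.int64(-14), np.int64(-8), np.int64(-27)), (320, np.int64(-20), np.int64(-8), np.int64(-25)), (330, np.int64(-27), np.int64(-8), np.int64(-24)), (340, np.int64(-33), np.int64(-8), np.int64(-25))]
272 [(210, np.int64(-6), np.int64(-6), np.int64(121)), (220, np.int64(25), np.int64(-3), np.int64(-12)), (230, np.int64(25), np.int64(-3), np.int64(-25)), (240, np.int64(21), np.int64(-3), np.int64(-26)), (250, np.int64(-43), np.int64(-7), np.int64(120)), (260, np.int64(-53), np.int64(-7), np.int64(120)), (270, np.int64(3), np.int64(-3), np.int64(-
[... 1046 characters left out ...]
(-26))]
295 [(210, np.int64(-5), np.int64(14), np.int64(120)), (220, np.int64(25), np.int64(7), np.int64(-12)), (230, np.int64(25), np.int64(7), np.int64(-26)), (240, np.int64(20), np.int64(7), np.int64(-25)), (250, np.int64(16), np.int64(7), np.int64(-27)), (260, np.int64(9), np.int64(7), np.int64(-21)), (270, np.int64(6), np.int64(7), np.int64(-25)), (280, np.int64(1), np.int64(7), np.int64(-25)), (290, np.int64(-3), np.int64(7), np.int64(-26)), (300, np.int64(-9), np.int64(7), np.int64(-26)), (310, np.int64(-15), np.int64(7), np.int64(-26)), (320, np.int64(-20), np.int64(7), np.int64(-26)), (330, np.int64(-26), np.int64(8), np.int64(-26)), (340, np.int64(-32), np.int64(8), np.int64(-26))]
```

The board is held rigidly horizontal, so a firm grip won't let it pivot. I'll lower it near the table and loosen the grip slightly. The foot should stay down while the holed end is raised along an arc.

>>> arm_command(
  translation=[
    [0, 0, 4],
    [0, 0, 8],
    [0, 0, 11],
    [0, 0, 12.4],
    [0, 0, 12.4],
  ],
  turn=[0, 0, 0, 0, 0],
  hand=[1, 1, 1, 1, 1],
)

```text
clock: 10.23
eef_pos: [0.5615, 0.19, -0.01]
tool_rot: [0.752, 0.66, -0.004, -0.002]
ft_force: [-0.5, -0.5, -0.8]
grip_width: 0.0424
```

>>> arm_command(
  translation=[
    [0, 0, 0],
    [0, 0, 0],
    [0, 0, -1],
    [-0.1, 0, -2],
    [-0.3, 0, -3],
  ],
  turn=[0, 0, 0, 0, 0],
  hand=[0.5, 0.5, 0.5, 0.5, 0.5],
)

```text
clock: 10.65
eef_pos: [0.5657, 0.1885, 0.0251]
tool_rot: [0.751, 0.66, 0.0, 0.0]
ft_force: [0.5, 0.5, -0.8]
grip_width: 0.0428
```

```bash
cat >> h.py <<'E'
def look(name):
    p,d=save("wrist",name);P=cloud("wrist",d);o=get_obs()
    L=R.from_quat(o["tool_rot"]).inv().apply(P.reshape(-1,3)-o["eef_pos"]).reshape(P.shape)
    hsv=cv2.cvtColor(p,cv2.COLOR_RGB2HSV)
    m=(hsv[...,0]>8)&(hsv[...,0]<20)&(hsv[...,1]>110)&(abs(L[...,1])<.018)&(abs(L[...,0])<.08)&(L[...,2]<.16)
    Q=L[m]*1000;c=np.histogram2d(Q[:,0],Q[:,2],bins=1)
    print(name,"eef",np.round(o["eef_pos"],4),"f",np.round(o["ft_force"],1),"w",round(float(o["grip_width"]),4),"t",o["clock"],"n",len(Q))
    for lo in range(-80,80,10):
        k=(Q[:,0]>=lo)&(Q[:,0]<lo+10)
        if k.sum()>15: print("  x",lo+5,"z pct 5/50/95",np.round(np.percentile(Q[k,2],[5,50,95]),1),k.sum())
E
python3 -c "
from h import *
look('w9')"
```

```text
w9 eef [0.5673 0.1885 0.0278] f [-0.4 -0.2  1. ] w 0.0429 t 10.7 n 10047
  x -35 z pct 5/50/95 [-28.  -27.2 -26.3] 785
  x -25 z pct 5/50/95 [-28.1 -27.2 -26.3] 1253
  x -15 z pct 5/50/95 [-28.2 -27.3 -26.4] 1383
  x -5 z pct 5/50/95 [-28.3 -27.3 -26.4] 1530
  x 5 z pct 5/50/95 [-28.3 -27.1 -16.4] 1690
  x 15 z pct 5/50/95 [-29.2 -27.5 -26.4] 1470
  x 25 z pct 5/50/95 [-28.4 -26.7 -14.5] 1845
  x 75 z pct 5/50/95 [-20.8 -18.9 -14.3] 91
```

>>> arm_command(
  translation=[
    [0, 0, 1.5],
    [0, 0, 1.5],
    [0, 0, 1.5],
    [0, 0, 1.5],
    [0, 0, 1.5],
  ],
  turn=[0, 0, 0, 0, 0],
  hand=[0.5, 0.495, 0.495, 0.495, 0.495],
)

```text
clock: 11.12
eef_pos: [0.5657, 0.1884, 0.0095]
tool_rot: [0.752, 0.66, 0.0, 0.0]
ft_force: [-0.7, 0.6, -0.9]
grip_width: 0.0434
```

```bash
python3 -c "
from h import *
look('w10')"
```

```text
w10 eef [0.5657 0.1884 0.0095] f [-0.7  0.5 -1. ] w 0.0433 t 11.1667 n 10107
  x -35 z pct 5/50/95 [-28.1 -27.2 -26.3] 796
  x -25 z pct 5/50/95 [-28.2 -27.3 -26.4] 1242
  x -15 z pct 5/50/95 [-28.2 -27.4 -26.5] 1385
  x -5 z pct 5/50/95 [-28.3 -27.5 -26.5] 1525
  x 5 z pct 5/50/95 [-28.4 -27.2 -16.4] 1697
  x 15 z pct 5/50/95 [-29.5 -27.5 -26.5] 1469
  x 25 z pct 5/50/95 [-28.5 -26.9 -14.5] 1855
  x 75 z pct 5/50/95 [-35.9 -34.3 -29.8] 138
```

>>> arm_command(
  translation=[
    [0, 0, 0],
    [0, 0, 0],
    [0, 0, 0],
  ],
  turn=[0, 0, 0],
  hand=[0.49, 0.49, 0.49],
)

```text
clock: 11.42
eef_pos: [0.5655, 0.1884, 0.009]
tool_rot: [0.752, 0.66, 0.0, 0.0]
ft_force: [-1.0, -0.3, 0.1]
grip_width: 0.0435
```

```bash
python3 -c "
from h import *
look('w11')"
```

```text
w11 eef [0.5654 0.1884 0.009 ] f [-0.5  0.6 -1.3] w 0.0435 t 11.4667 n 10115
  x -35 z pct 5/50/95 [-28.2 -27.3 -26.4] 792
  x -25 z pct 5/50/95 [-28.3 -27.4 -26.5] 1253
  x -15 z pct 5/50/95 [-28.3 -27.4 -26.5] 1390
  x -5 z pct 5/50/95 [-28.5 -27.5 -26.5] 1526
  x 5 z pct 5/50/95 [-28.4 -27.2 -16.3] 1682
  x 15 z pct 5/50/95 [-29.7 -27.7 -26.7] 1484
  x 25 z pct 5/50/95 [-28.5 -26.9 -14.6] 1851
  x 75 z pct 5/50/95 [-36.6 -34.6 -30.4] 137
```

>>> arm_command(
  translation=[
    [0, 0, 0],
    [0, 0, 0],
  ],
  turn=[0, 0],
  hand=[0.487, 0.487],
)

```text
clock: 11.63
eef_pos: [0.5654, 0.1883, 0.0089]
tool_rot: [0.752, 0.66, -0.0, -0.0]
ft_force: [0.7, 0.6, -1.1]
grip_width: 0.0441
```

```bash
python3 -c "
from h import *
look('w12')" | sed -n '1,4p'
```

```text
w12 eef [0.5654 0.1883 0.0089] f [-0.3 -0.3 -1. ] w 0.044 t 11.6833 n 10067
  x -35 z pct 5/50/95 [-28.2 -27.3 -26.5] 787
  x -25 z pct 5/50/95 [-28.3 -27.4 -26.5] 1251
  x -15 z pct 5/50/95 [-28.4 -27.5 -26.6] 1370
```

>>> arm_command(
  translation=[
    [0, 0, 0],
    [0, 0, 0],
  ],
  turn=[0, 0],
  hand=[0.484, 0.484],
)

```text
clock: 11.85
eef_pos: [0.5655, 0.1883, 0.009]
tool_rot: [0.752, 0.66, 0.0, 0.0]
ft_force: [0.8, 0.3, 0.2]
grip_width: 0.0442
```

```bash
python3 -c "
from h import *
look('w13')" | sed -n '1,4p;7,9p'
```

```text
w13 eef [0.5655 0.1883 0.009 ] f [ 0.3  0.2 -1.1] w 0.0441 t 11.9 n 9884
  x -55 z pct 5/50/95 [-7.6 -6.8 -5.9] 348
  x -45 z pct 5/50/95 [-7.7 -6.7 -5.9] 888
  x -35 z pct 5/50/95 [-7.7 -6.7 -5.9] 975
  x -5 z pct 5/50/95 [-7.6 -6.7 -5.7] 1241
  x 5 z pct 5/50/95 [-7.5 -6.5  3.5] 1405
  x 15 z pct 5/50/95 [-84.8  -6.7  -5.7] 1036
```

The grip window lies between 0.484 and 0.487. The board fell flat about 2 cm back onto the table without harm. I'll try a marginal grip and raise the holed end.

>>> arm_command(
  translation=[
    [0, 0, 1.5],
    [0, 0, 2],
    [0, 0, 2],
    [0, 0, 2],
    [0, 0, 2],
  ],
  turn=[0, 0, 0, 0, 0],
  hand=[0.45, 0.45, 0.45, 0.4855, 0.4855],
)

```text
clock: 12.32
eef_pos: [0.5673, 0.1896, 0.0001]
tool_rot: [0.751, 0.66, 0.004, 0.001]
ft_force: [-17.6, -5.3, 58.9]
grip_width: 0.0445
```

>>> arm_command(
  translation=[
    [0, 0, 0],
    [0, 0, -0.5],
    [0, 0, -1],
    [0, 0, -1.5],
    [-0.1, 0, -2],
  ],
  turn=[0, 0, 0, 0, 0],
  hand=[0.4855, 0.4855, 0.4855, 0.4855, 0.4855],
)

```text
clock: 12.73
eef_pos: [0.5653, 0.1874, 0.0092]
tool_rot: [0.751, 0.66, 0.0, 0.0]
ft_force: [0.3, -0.6, -0.7]
grip_width: 0.044
```

```bash
python3 -c "
from h import *
look('w14')" 
```

```text
w14 eef [0.5658 0.1873 0.0098] f [-0.3 -0.2 -0. ] w 0.0441 t 12.7833 n 9918
  x -55 z pct 5/50/95 [-7.4 -6.5 -5.6] 361
  x -45 z pct 5/50/95 [-7.5 -6.6 -5.7] 882
  x -35 z pct 5/50/95 [-7.4 -6.5 -5.7] 973
  x -25 z pct 5/50/95 [-7.4 -6.6 -5.7] 1055
  x -15 z pct 5/50/95 [-7.4 -6.5 -5.6] 1156
  x -5 z pct 5/50/95 [-7.5 -6.5 -5.6] 1245
  x 5 z pct 5/50/95 [-7.4 -6.3  3.8] 1441
  x 15 z pct 5/50/95 [-84.7  -6.5  -5.5] 1004
  x 25 z pct 5/50/95 [-7.5 -6.3  5.3] 1801
```

The fingers came down on the board's top edges (59 N at the wrist, still under the limit). I'm opening wider before descending.

>>> arm_command(
  translation=[
    [0, 0, 0],
    [0, 0, 0],
    [0, 0, 1],
    [0, 0, 1.8],
    [0, 0, 1.9],
  ],
  turn=[0, 0, 0, 0, 0],
  hand=[0.35, 0.35, 0.35, 0.35, 0.35],
)

```text
clock: 13.2
eef_pos: [0.5632, 0.1866, -0.0132]
tool_rot: [0.752, 0.66, -0.002, -0.001]
ft_force: [-0.5, -0.2, 0.2]
grip_width: 0.0554
```

>>> arm_command(
  translation=[
    [0, 0, 0],
    [0, 0, 0],
    [0, 0, 0],
    [0, 0, -0.5],
    [0, 0, -1],
  ],
  turn=[0, 0, 0, 0, 0],
  hand=[0.4855, 0.4855, 0.4855, 0.4855, 0.4855],
)

```text
clock: 13.62
eef_pos: [0.5651, 0.1873, 0.0002]
tool_rot: [0.752, 0.66, -0.0, -0.0]
ft_force: [1.1, -0.5, -0.3]
grip_width: 0.0443
```

>>> arm_command(
  translation=[
    [0, 0, -0.5],
    [-0.1, 0, -1],
    [-0.1, 0, -1.5],
    [-0.1, 0, -1.5],
  ],
  turn=[0, 0, 0, 0],
  hand=[0.4855, 0.4855, 0.4855, 0.4855],
)

```text
clock: 13.95
eef_pos: [0.5662, 0.1867, 0.0167]
tool_rot: [0.752, 0.66, 0.001, 0.001]
ft_force: [-0.4, -0.4, -0.2]
grip_width: 0.044
```

```bash
python3 -c "
from h import *
look('w15')" 
```

```text
w15 eef [0.566  0.1867 0.0161] f [ 1.2  0.9 -0.7] w 0.044 t 14.0 n 10862
  x -45 z pct 5/50/95 [-19.6 -18.7 -17.8] 364
  x -35 z pct 5/50/95 [-21.4 -20.2 -18.9] 916
  x -25 z pct 5/50/95 [-23.1 -22.1 -20.9] 1055
  x -15 z pct 5/50/95 [-25.  -23.9 -22.7] 1187
  x -5 z pct 5/50/95 [-26.9 -25.8 -24.6] 1347
  x 5 z pct 5/50/95 [-28.6 -27.1 -16.4] 1840
  x 15 z pct 5/50/95 [-84.5 -29.5 -27.3] 1262
  x 25 z pct 5/50/95 [-32.1 -30.4 -19.8] 2736
  x 35 z pct 5/50/95 [-19.8 -17.7 -16.3] 155
```

The board now pivots in the light grip, at 10.5° with its foot on the table. I'm continuing the arc.

>>> arm_command(
  translation=[
    [-0.2, 0, -1],
    [-0.5, 0, -2],
    [-0.9, 0, -3],
    [-1.4, 0, -4],
    [-1.8, 0, -5],
  ],
  turn=[0, 0, 0, 0, 0],
  hand=[0.4855, 0.4855, 0.4855, 0.4855, 0.4855],
)

```text
clock: 14.42
eef_pos: [0.563, 0.1678, 0.0664]
tool_rot: [0.752, 0.66, 0.0, 0.0]
ft_force: [-0.5, 0.5, -0.8]
grip_width: 0.0442
```

```bash
python3 -c "
from h import *
look('w16')" 
```

```text
w16 eef [0.5642 0.1675 0.0686] f [ 0.1 -1.3  1. ] w 0.0435 t 14.4667 n 10341
  x -75 z pct 5/50/95 [16.3 18.1 20.3] 202
  x -65 z pct 5/50/95 [10.3 13.1 15.6] 352
  x -55 z pct 5/50/95 [4.2 7.3 9.6] 405
  x -45 z pct 5/50/95 [-1.6  1.3  3.8] 488
  x -35 z pct 5/50/95 [-7.5 -4.6 -2.1] 569
  x -25 z pct 5/50/95 [-13.4 -10.5  -7.9] 680
  x -15 z pct 5/50/95 [-19.3 -16.5 -13.8] 803
  x -5 z pct 5/50/95 [-25.  -22.4 -19.9] 995
  x 5 z pct 5/50/95 [-30.8 -26.6 -19.3] 1499
  x 15 z pct 5/50/95 [-37.4 -34.9 -31.6] 1237
  x 25 z pct 5/50/95 [-38.6 -33.8 -26.8] 2936
  x 35 z pct 5/50/95 [-27.2 -25.8 -24.7] 175
```

31°, as planned. I'm continuing to about 62°, then closing firmly.

>>> arm_command(
  translation=[
    [-0.9, 0, -1.4],
    [-2.2, 0, -2.9],
    [-3.3, 0, -4.0],
    [-4.6, 0, -5.0],
    [-6.0, 0, -5.8],
  ],
  turn=[0, 0, 0, 0, 0],
  hand=[0.4855, 0.4855, 0.4855, 0.4855, 0.4855],
)

```text
clock: 14.88
eef_pos: [0.5552, 0.1081, 0.1242]
tool_rot: [0.751, 0.66, 0.001, 0.0]
ft_force: [0.4, -0.1, -1.5]
grip_width: 0.0437
```

>>> arm_command(
  translation=[
    [0, 0, 0],
    [0, 0, 0],
  ],
  turn=[0, 0],
  hand=[0.4855, 0.4855],
)

```text
clock: 15.05
eef_pos: [0.5558, 0.1083, 0.124]
tool_rot: [0.752, 0.659, 0.001, 0.0]
ft_force: [0.3, 0.8, 2.4]
grip_width: 0.044
```

```bash
python3 -c "
from h import *
look('w17')
p,d=save('side','s17');P=cloud('side',d)
cv2.imwrite('pics/s17b.png',cv2.resize(p[100:300,160:460],(750,500))[:,:,::-1])" 
```

```text
w17 eef [0.5557 0.109  0.1236] f [0.6 0.7 3.3] w 0.0438 t 15.1 n 3778
  x 15 z pct 5/50/95 [-44.1 -42.  -39.8] 2213
  x 25 z pct 5/50/95 [-40.3 -38.5 -36.9] 1565
```

View pics/s17b.png

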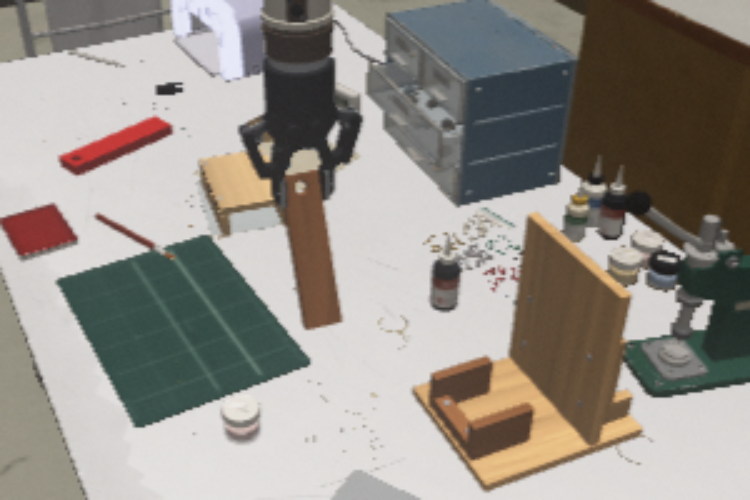

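The side view shows the board tilted steeply in the grip at about (310,250), holed end up and foot on the table at (322,325). I'm gripping firmly, lifting and measuring the tilt.

>>> arm_command(
  translation=[
    [0, 0, 0],
    [0, 0, 0],
    [0, 0, -3],
    [0, 0, -6],
    [0, 0, -6],
  ],
  turn=[0, 0, 0, 0, 0],
  hand=[1, 1, 1, 1, 1],
)

```text
clock: 15.57
eef_pos: [0.5575, 0.11, 0.1876]
tool_rot: [0.751, 0.66, 0.003, 0.002]
ft_force: [1.4, 0.0, 0.4]
grip_width: 0.0431
```

```bash
cat >> h.py <<'E'
def endface(name):
    p,d=save("wrist",name);P=cloud("wrist",d);o=get_obs()
    L=R.from_quat(o["tool_rot"]).inv().apply(P.reshape(-1,3)-o["eef_pos"]).reshape(P.shape)
    hsv=cv2.cvtColor(p,cv2.COLOR_RGB2HSV)
    m=(hsv[...,1]>90)&(hsv[...,0]<25)&(abs(L[...,1])<.018)&(abs(L[...,0])<.05)&(L[...,2]<.0)&(L[...,2]>-.08)
    Q=L[m]*1000;x,z=Q[:,0],-Q[:,2]
    print(name,"eef",np.round(o["eef_pos"],4),"w",round(float(o["grip_width"]),4),"t",o["clock"],len(Q),"x range",np.percentile(x,[.5,99.5]).round(1))
    l=cv2.fitLine(np.c_[x,z].astype(np.float32),cv2.DIST_HUBER,0,.01,.01).ravel()
    th=np.degrees(np.arctan2(l[0],-l[1])) if l[0]>0 else np.degrees(np.arctan2(-l[0],l[1]))
    s=(np.c_[x,z]-l[2:])@l[:2];e=[l[2:]+l[:2]*np.percentile(s,q) for q in(.5,99.5)]
    e=sorted(map(tuple,e));print(" theta",round(th,1),"corners(x,up)",np.round(e,1))
    u=np.array([np.cos(np.radians(th)),np.sin(np.radians(th))]);c=np.mean(e,0)
    print(" foot centre (toolx,up) mm",(c-180*u).round(1),"top centre",c.round(1));return o
E
python3 - <<'E'
from h import *
endface('w18')
p,d=save('side','s18');P=cloud('side',d);hsv=cv2.cvtColor(p,cv2.COLOR_RGB2HSV);o=get_obs()
L=R.from_quat(o["tool_rot"]).inv().apply(P.reshape(-1,3)-o["eef_pos"]).reshape(P.shape)*1000
m=(hsv[...,0]<20)&(hsv[...,1]>100)&(abs(L[...,1])<30)&(abs(L[...,0])<120)&(L[...,2]<150)&(L[...,2]>-60)
Q=L[m];print(len(Q),"low z max",np.percentile(Q[:,2],99.5))
for z in range(-40,150,20):
    k=(Q[:,2]>z)&(Q[:,2]<z+20)
    if k.sum()>5: print(z+10,k.sum(),"x",np.percentile(Q[k,0],[5,50,95]).round(1),"y",np.percentile(Q[k,1],[5,95]).round(1))
E
```

```text
w18 eef [0.5567 0.1098 0.1852] w 0.0425 t 15.6167 3775 x range [11.9 25.9]
 theta 63.2 corners(x,up) [[12.  43.8]
 [25.8 36.8]]
 foot centre (toolx,up) mm [ -62.3 -120.3] top centre [18.9 40.3]
906 low z max 113.2000412816434
-30 84 x [-2.3  3.6  9.3] y [-14.   20.5]
-10 121 x [-12.4  -6.3  -0.2] y [-17.5  20.1]
10 118 x [-21.7 -16.5 -10.2] y [-19.2  19.6]
30 130 x [-31.6 -25.8 -19.7] y [-20.3  19.7]
50 121 x [-41.6 -36.3 -30.9] y [-18.8  19.7]
70 114 x [-53.1 -46.7 -40.8] y [-18.2  19.5]
90 114 x [-62.4 -56.3 -50.9] y [-18.1  20.3]
110 79 x [-69.  -65.  -59.9] y [-18.   19.7]
```

The tilt is 63°, and both views agree. I'm carrying it to the stand at height while turning.

>>> arm_command(
  translation=[
    [0, 0, -3],
    [0, 0, -6],
    [-3, 1.5, -7.5],
    [-6.5, 3.5, -7.5],
    [-10, 5, -7.5],
  ],
  turn=[0.12, 0.24, 0.36, 0.48, 0.6],
  hand=[1, 1, 1, 1, 1],
)

```text
clock: 16.08
eef_pos: [0.5923, 0.0033, 0.2571]
tool_rot: [0.913, 0.407, -0.0, 0.0]
ft_force: [1.2, -0.1, -1.3]
grip_width: 0.0429
```

```bash
cat > to.py <<'E'
from h import *
import sys
S0=np.array([.6483,-.1785]);psi=np.radians(-2.6)
def to(sx,sy,z):
    o=get_obs();r=R.from_quat(o["tool_rot"]).as_matrix()
    X=np.array([np.cos(psi),np.sin(psi)]);Y=np.array([-X[1],X[0]])
    t=np.array([*(S0+sx*X+sy*Y),z]);d=r.T@(t-o["eef_pos"])*100
    yaw=np.arctan2(r[1,0],r[0,0])
    e=o["eef_pos"][:2]-S0
    print("eef",np.round(o["eef_pos"],4),"stand xy mm",np.round([e@X*1000,e@Y*1000],1),"t",o["clock"],"f",np.round(o["ft_force"],1),"j6",round(o["joint_pos"][5],2));print("shift cm",d.round(2),"turn",round(yaw-psi,3))
if __name__=="__main__": to(*map(float,sys.argv[1:4]))
E
python3 to.py .012 0 .26
```

```text
eef [0.5923 0.0033 0.2571] stand xy mm [-64.2 179.1] t 16.0833 f [ 1.2 -0.1 -1.3] j6 2.31
shift cm [-9.01 17.25 -0.29] turn 0.883
```

>>> arm_command(
  translation=[
    [-2, 3.5, 0],
    [-4, 7, 0],
    [-5.5, 10.5, 0],
    [-7, 14, 0],
    [-8, 15.5, -0.3],
  ],
  turn=[0.12, 0.24, 0.36, 0.48, 0.6],
  hand=[1, 1, 1, 1, 1],
)

```text
clock: 16.5
eef_pos: [0.6537, -0.1636, 0.2559]
tool_rot: [0.993, 0.116, -0.003, -0.0]
ft_force: [-0.8, 0.6, -1.8]
grip_width: 0.0423
```

```bash
python3 to.py .012 0 .26
```

```text
eef [ 0.6537 -0.1636  0.2559] stand xy mm [ 4.7 15.1] t 16.5 f [-0.8  0.6 -1.8] j6 2.67
shift cm [ 0.29  1.65 -0.42] turn 0.277
```

>>> arm_command(
  translation=[
    [0.1, 0.6, 0],
    [0.2, 1.2, 0],
    [0.3, 1.6, 0],
    [0.3, 1.6, 0],
    [0.3, 1.6, 0],
  ],
  turn=[0.12, 0.24, 0.277, 0.277, 0.277],
  hand=[1, 1, 1, 1, 1],
)

```text
clock: 16.92
eef_pos: [0.6599, -0.1742, 0.2582]
tool_rot: [1.0, -0.017, -0.002, -0.001]
ft_force: [-0.5, -0.4, -1.8]
grip_width: 0.0423
```

```bash
python3 to.py .02 0 .16; python3 - <<'E'
from h import *
o=endface('w19')
d=np.load("pics/w19.npy");P=cloud("wrist",d)
L=R.from_quat(o["tool_rot"]).inv().apply(P.reshape(-1,3)-o["eef_pos"])*1000;Z=P.reshape(-1,3)[:,2]
k=(Z>.19)&(Z<.206)&(abs(L[:,1])<90)&(L[:,0]>15)
Q=L[k];print("wall top n",len(Q))
for y in range(-80,80,20):
    q=Q[(Q[:,1]>y)&(Q[:,1]<y+20)]
    if len(q)>10: print(y+10,len(q),"x front/back",np.percentile(q[:,0],[3,97]).round(1))
p=cv2.imread("pics/w19.png");cv2.imwrite("pics/w19b.png",p)
E
```

```text
eef [ 0.6599 -0.1742  0.2582] stand xy mm [11.3  4.8] t 16.9167 f [-0.5 -0.4 -1.8] j6 2.92
shift cm [0.9  0.5  9.81] turn 0.01
w19 eef [ 0.6599 -0.1739  0.2588] w 0.0426 t 16.9667 3781 x range [10.9 24.9]
 theta 63.2 corners(x,up) [[11.  43.8]
 [24.8 36.8]]
 foot centre (toolx,up) mm [ -63.3 -120.4] top centre [17.9 40.3]
wall top n 4036
-70 259 x front/back [40.  51.6]
-50 530 x front/back [39.7 51.2]
-30 562 x front/back [39.2 50.8]
-10 559 x front/back [39.2 50.5]
10 584 x front/back [ 39.3 149.9]
30 562 x front/back [38.6 50.2]
50 529 x front/back [38.5 49.8]
70 451 x front/back [38.4 49.8]
```

View pics/w19b.png

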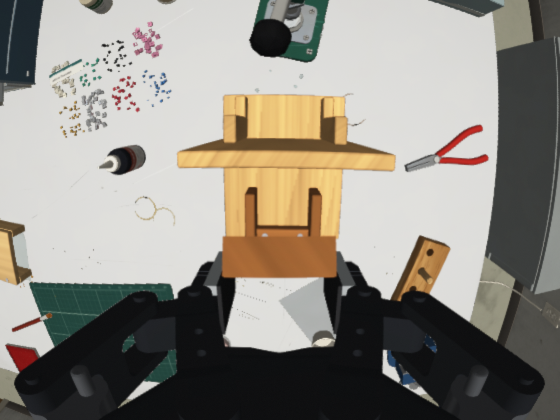

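The wrist view shows the stand's wall top at (285,160), the cheeks and stop at (283,215), and the board end at (280,255), all aligned. Measured in the tool frame, I need a shift of +1.2 cm in x and +0.5 cm in y, then down.

>>> arm_command(
  translation=[
    [0.6, 0.3, 0],
    [1.2, 0.5, 1.5],
    [1.2, 0.5, 4],
    [1.2, 0.5, 6.5],
    [1.2, 0.5, 7],
  ],
  turn=[0.01, 0.01, 0.01, 0.01, 0.01],
  hand=[1, 1, 1, 1, 1],
)

```text
clock: 17.38
eef_pos: [0.6695, -0.1784, 0.185]
tool_rot: [1.0, -0.022, -0.005, -0.001]
ft_force: [-0.4, -0.0, -2.0]
grip_width: 0.0426
```

```bash
cat > wl.py <<'E'
from h import *
import sys
n=sys.argv[1];o=endface(n)
d=np.load(f"pics/{n}.npy");P=cloud("wrist",d)
L=R.from_quat(o["tool_rot"]).inv().apply(P.reshape(-1,3)-o["eef_pos"])*1000;Z=P.reshape(-1,3)[:,2]
k=(Z>.19)&(Z<.206)&(abs(L[:,1])<60)&(L[:,0]>15)&(L[:,0]<70);Q=L[k]
for y in(-40,0,40):
    q=Q[abs(Q[:,1]-y)<12]
    if len(q)>10: print("wall",y,len(q),np.percentile(q[:,0],[3,97]).round(1))
E
python3 wl.py w20; python3 to.py .02 0 .136
```

```text
w20 eef [ 0.6697 -0.1785  0.186 ] w 0.0427 t 17.4333 6318 x range [10.8 40.5]
 theta 36.4 corners(x,up) [[13.3 45.6]
 [43.9  4.2]]
 foot centre (toolx,up) mm [-116.2  -82. ] top centre [28.6 24.9]
wall -40 1478 [29.1 40.7]
wall 0 1591 [29.2 40.4]
wall 40 1452 [29.  40.5]
eef [ 0.6697 -0.1785  0.186 ] stand xy mm [21.4  1. ] t 17.4333 f [-1.  -0.1 -1.8] j6 2.93
shift cm [-0.09  0.11  5.  ] turn 0.001
```

>>> arm_command(
  translation=[
    [0, 0, 1.2],
    [0, 0, 2.5],
    [0, 0, 2.5],
    [0, 0, 2.5],
  ],
  turn=[0, 0, 0, 0],
  hand=[1, 1, 1, 1],
)

```text
clock: 17.77
eef_pos: [0.6722, -0.1795, 0.1666]
tool_rot: [1.0, -0.023, -0.0, -0.0]
ft_force: [-0.6, -0.0, -0.8]
grip_width: 0.0428
```

```bash
sed -i 's/(abs(L\[...,0\])<.05)/(L[...,0]<.027)\&(L[...,0]>-.02)/' h.py; python3 wl.py w21; python3 to.py .02 0 .136
```

```text
w21 eef [ 0.6728 -0.1797  0.1674] w 0.0429 t 17.8167 3996 x range [10.6 26.9]
 theta 61.9 corners(x,up) [[11.  43.9]
 [28.1 34.8]]
 foot centre (toolx,up) mm [ -65.2 -119.5] top centre [19.5 39.3]
wall -40 1832 [27. 38.]
wall 0 2756 [20.8 37.7]
wall 40 1834 [26.5 37.9]
eef [ 0.6728 -0.1797  0.1674] stand xy mm [24.5 -0.1] t 17.8167 f [ 0.8 -0.7  0.4] j6 2.93
shift cm [-0.45 -0.01  3.13] turn -0.0
```

Settled: about 2 mm of clearance to the wall and 2 mm to the stop. I'm lowering the foot to the base.

>>> arm_command(
  translation=[
    [0, 0, 0.8],
    [0, 0, 1.6],
    [0, 0, 2.4],
    [0, 0, 2.8],
    [0, 0, 2.8],
  ],
  turn=[0, 0, 0, 0, 0],
  hand=[1, 1, 1, 1, 1],
)

```text
clock: 18.23
eef_pos: [0.6718, -0.1796, 0.1362]
tool_rot: [1.0, -0.023, -0.001, -0.0]
ft_force: [0.3, 0.1, -1.3]
grip_width: 0.0425
```

>>> arm_command(
  translation=[
    [0, 0, 0.2],
    [0, 0, 0.4],
    [0, 0, 0.4],
  ],
  turn=[0, 0, 0],
  hand=[1, 1, 1],
)

```text
clock: 18.48
eef_pos: [0.6731, -0.1799, 0.1355]
tool_rot: [1.0, -0.023, 0.001, 0.0]
ft_force: [-0.7, 0.9, 3.3]
grip_width: 0.0426
```

```bash
python3 wl.py w22; python3 to.py .02 0 .136
```

```text
w22 eef [ 0.6731 -0.1799  0.1355] w 0.0426 t 18.5333 1696 x range [10.6 27. ]
 theta 148.2 corners(x,up) [[12.5 41.3]
 [26.9 64.6]]
 foot centre (toolx,up) mm [172.7 -42. ] top centre [19.7 52.9]
wall -40 2871 [26.4 37.4]
wall 0 3433 [26.4 37.2]
wall 40 2848 [26.1 37.3]
eef [ 0.6731 -0.1799  0.1355] stand xy mm [24.8 -0.3] t 18.5333 f [-0.9 -0.   4.5] j6 2.93
shift cm [-0.48 -0.03 -0.05] turn -0.001
```

Base contact at the expected height, 4 N. I'm pushing the foot gently onto the stop, then releasing.

>>> arm_command(
  translation=[
    [-0.2, 0, 0],
    [-0.3, 0, 0],
    [-0.3, 0, 0],
    [-0.3, 0, 0],
    [-0.3, 0, 0],
  ],
  turn=[0, 0, 0, 0, 0],
  hand=[1, 1, 1, 0.48, 0.48],
)

```text
clock: 18.95
eef_pos: [0.6688, -0.1797, 0.1335]
tool_rot: [1.0, -0.023, -0.001, 0.0]
ft_force: [-0.7, 0.6, -1.1]
grip_width: 0.0445
```

>>> arm_command(
  translation=[
    [0, 0, 0],
    [0, 0, 0],
    [0, 0, 0],
    [0, 0, 0],
    [0, 0, -1],
  ],
  turn=[0, 0, 0, 0, 0],
  hand=[0.4, 0.3, 0.25, 0.25, 0.25],
)

```text
clock: 19.37
eef_pos: [0.6678, -0.1794, 0.1414]
tool_rot: [1.0, -0.023, -0.003, -0.001]
ft_force: [-0.3, 0.3, 0.5]
grip_width: 0.0639
```

>>> arm_command(
  translation=[
    [0, 0, -2],
    [0, 0, -5],
    [0, 0, -8],
    [0, 0, -11],
    [-2, 0, -13],
  ],
  turn=[0, 0, 0, 0, 0],
  hand=[0.25, 0.25, 0.25, 0.25, 0.25],
)

```text
clock: 19.78
eef_pos: [0.6522, -0.1789, 0.2763]
tool_rot: [1.0, -0.023, 0.002, 0.0]
ft_force: [-0.8, 0.7, -0.4]
grip_width: 0.0637
```

```bash
python3 - <<'E'
from h import *
o=get_obs();print(o["eef_pos"],o["clock"],o["ft_force"])
p,d=save('side','s23');P=cloud('side',d);q,e=save('scene','c23')
cv2.imwrite('pics/s23b.png',np.hstack([cv2.resize(p[180:330,250:450],(400,300)),cv2.resize(q[100:210,250:400],(400,300))])[:,:,::-1])
X=np.array([np.cos(-.0454),np.sin(-.0454)]);Y=np.array([-X[1],X[0]]);A=P[...,:2]-[.6483,-.1785]
S=np.stack([A@X,A@Y,P[...,2]],-1)*1000
hsv=cv2.cvtColor(p,cv2.COLOR_RGB2HSV)
m=(abs(S[...,1])<20)&(S[...,0]>-60)&(S[...,0]<47)&(S[...,2]>16)&(S[...,2]<185)
Q=S[m]
for z in range(20,185,20):
    k=(Q[:,2]>z)&(Q[:,2]<z+20)
    if k.sum()>5: print(z+10,k.sum(),np.percentile(Q[k],[10,50,90],axis=0)[:,:2].round(1).tolist())
E
```

```text
[ 0.65215232 -0.17887639  0.27633326] 19.7833 [-0.76009594  0.68058425 -0.40226408]
30 109 [[-58.0, -10.6], [-42.6, 3.4], [-36.6, 16.6]]
50 97 [[-34.4, -14.2], [-30.4, -0.2], [-26.4, 15.0]]
70 101 [[-24.6, -16.2], [-20.3, 0.3], [-16.6, 15.5]]
90 112 [[-14.7, -15.6], [-10.5, -0.7], [-6.0, 16.5]]
110 107 [[-4.1, -16.9], [0.0, -1.2], [3.8, 15.2]]
130 118 [[5.6, -16.2], [10.1, -0.1], [14.3, 15.1]]
150 129 [[16.4, -15.8], [20.7, 1.4], [27.3, 15.7]]
170 127 [[27.1, -16.2], [32.3, 2.8], [41.1, 15.8]]
```

View pics/s23b.png

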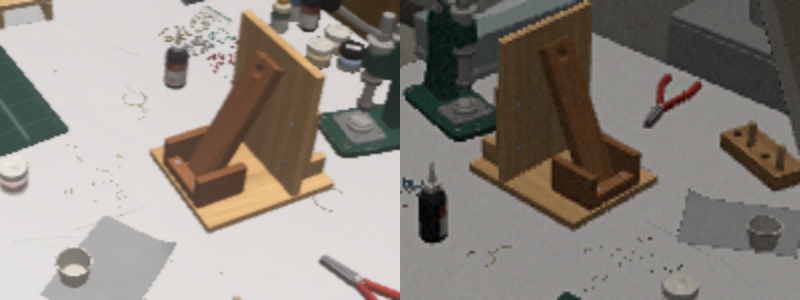

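The side and scene crops show the board leaning in the stand between the cheeks, at about (240,120) and (585,120). The fitted angle is 63°, so the foot may be 2–3 mm short of the stop. I'll look at the gap from the front.

>>> arm_command(
  translation=[
    [-4, 0, 0],
    [-8, 0, 0],
    [-12, 0, 0],
    [-14, 0, 0],
    [-14, 0, 0],
  ],
  turn=[0, 0, 0, 0, 0],
  hand=[0.25, 0.25, 0.25, 0.25, 0.25],
)

```text
clock: 20.3
eef_pos: [0.505, -0.1719, 0.2745]
tool_rot: [1.0, -0.024, -0.001, -0.0]
ft_force: [0.2, -0.2, 0.0]
grip_width: 0.0638
```

```bash
cat > gap.py <<'E'
from h import *
import sys
n=sys.argv[1];p,d=save("wrist",n);P=cloud("wrist",d);print(get_obs()["eef_pos"],get_obs()["clock"])
X=np.array([np.cos(-.0454),np.sin(-.0454)]);Y=np.array([-X[1],X[0]]);A=P[...,:2]-[.6483,-.1785]
S=np.stack([A@X,A@Y,P[...,2]],-1)*1000
m=(abs(S[...,1])<18)&(S[...,0]>-75)&(S[...,0]<60)&(S[...,2]<190)
ys,xs=np.where(m);Q=S[m];k=abs(Q[:,1])<4;T=Q[k];T=T[np.argsort(T[:,0])]
for x in np.arange(-75,48,3):
    t=T[(T[:,0]>=x)&(T[:,0]<x+3)]
    if len(t): print(x+1.5,len(t),np.percentile(t[:,2],[5,50,95]).round(1))
b=T[(T[:,2]>40)&(T[:,2]<165)];l=np.polyfit(b[:,2],b[:,0],1);print("face theta",np.degrees(np.arctan(1/l[0])),"x at z19.5",np.polyval(l,19.5))
r0,r1,c0,c1=max(ys.min()-15,0),ys.max()+15,max(xs.min()-30,0),xs.max()+30
cv2.imwrite(f"pics/{n}b.png",cv2.resize(p[r0:r1,c0:c1,::-1],(600,int(600*(r1-r0)/(c1-c0))) ,interpolation=cv2.INTER_CUBIC)[:600])
E
python3 gap.py w24
```

```text
[ 0.50762435 -0.1722503   0.27461137] 20.35
-73.5 12 [-1.4 -0.4  0.3]
-70.5 11 [-1.3 -0.6  0.9]
-67.5 18 [-1.2 -0.3  1.4]
-64.5 17 [10.8 29.2 31.2]
-61.5 13 [28.6 29.9 30.8]
-58.5 12 [29.3 30.4 31.3]
-55.5 17 [29.1 30.  30.9]
-52.5 12 [28.7 29.7 31.5]
-49.5 18 [29.2 30.2 31.2]
-46.5 6 [28.5 29.3 29.4]
-43.5 18 [11.2 12.4 20.2]
-40.5 18 [23.3 25.4 28.1]
-37.5 18 [28.7 30.9 33.2]
-34.5 17 [34.5 38.9 40.2]
-31.5 18 [39.2 43.4 46. ]
-28.5 22 [45.1 47.7 52.3]
-25.5 21 [52.8 54.5 56.4]
-22.5 23 [57.7 60.9 63.4]
-19.5 28 [63.1 65.2 68.4]
-16.5 28 [67.4 72.3 74.1]
-13.5 30 [73.8 78.1 81. ]
-10.5 31 [80.9 83.3 87.1]
-7.5 26 [87.  89.3 93.5]
-4.5 32 [92.4 94.9 98.8]
-1.5 34 [ 98.3 101.6 105.4]
1.5 31 [104.7 108.1 110.6]
4.5 37 [109.4 113.7 117. ]
7.5 34 [116.2 119.2 122.8]
10.5 39 [121.8 125.1 128.7]
13.5 44 [128.9 131.1 135. ]
16.5 42 [134.3 137.3 140.7]
19.5 44 [139.7 142.6 146.4]
22.5 49 [145.1 148.9 152.4]
25.5 56 [152.  155.  158.6]
28.5 31 [157.2 158.4 159.6]
31.5 24 [155.9 156.8 158.4]
34.5 25 [154.2 155.6 157.3]
37.5 14 [152.7 154.3 154.7]
face theta 62.081675736894255 x at z19.5 -44.5726788560993
```

View pics/w24b.png

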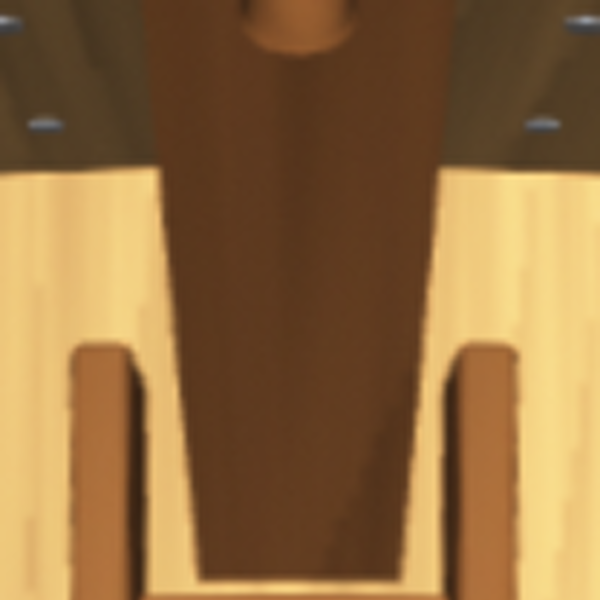

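The front view shows a thin light strip of base between the foot (300,578) and the stop, so the gap is about 2–3 mm. I'll regrasp at the same place, pull the board against the stop and release again.

>>> arm_command(
  translation=[
    [4, 0, 0],
    [8, 0, 0],
    [12, 0, 0],
    [15, 0, 1],
    [16, 0, 3],
  ],
  turn=[0, 0, 0, 0, 0],
  hand=[0.25, 0.25, 0.25, 0.25, 0.25],
)

```text
clock: 20.77
eef_pos: [0.6755, -0.1795, 0.243]
tool_rot: [1.0, -0.022, 0.003, 0.0]
ft_force: [-1.4, 0.1, -1.4]
grip_width: 0.0642
```

>>> arm_command(
  translation=[
    [0, 0, 0],
    [0, 0, 3],
    [0, 0, 6],
    [0, 0, 9],
    [0, 0, 10.5],
  ],
  turn=[0, 0, 0, 0, 0],
  hand=[0.25, 0.25, 0.25, 0.25, 0.25],
)

```text
clock: 21.18
eef_pos: [0.6673, -0.1791, 0.1349]
tool_rot: [1.0, -0.023, -0.003, -0.001]
ft_force: [-0.9, 0.4, -0.1]
grip_width: 0.0635
```

>>> arm_command(
  translation=[
    [0, 0, 0.3],
    [0, 0, 0.3],
    [0, 0, 0.3],
    [0, 0, 0.3],
    [0, 0, 0.3],
  ],
  turn=[0, 0, 0, 0, 0],
  hand=[0.25, 1, 1, 1, 1],
)

```text
clock: 21.6
eef_pos: [0.67, -0.18, 0.1379]
tool_rot: [1.0, -0.023, 0.001, 0.0]
ft_force: [-1.2, 0.5, 0.9]
grip_width: 0.0421
```

>>> arm_command(
  translation=[
    [-0.2, 0, 0],
    [-0.4, 0, 0],
    [-0.4, 0, 0],
    [-0.4, 0, 0],
  ],
  turn=[0, 0, 0, 0],
  hand=[1, 1, 1, 1],
)

```text
clock: 21.93
eef_pos: [0.6676, -0.1799, 0.1386]
tool_rot: [1.0, -0.023, 0.003, 0.001]
ft_force: [2.4, -0.4, 5.9]
grip_width: 0.0418
```

>>> arm_command(
  translation=[
    [-0.2, 0, 0],
    [-0.3, 0, 0],
    [-0.3, 0, 0],
  ],
  turn=[0, 0, 0],
  hand=[1, 1, 1],
)

```text
clock: 22.18
eef_pos: [0.6655, -0.1798, 0.1393]
tool_rot: [1.0, -0.023, 0.004, 0.001]
ft_force: [4.3, 0.3, 6.6]
grip_width: 0.042
```

>>> arm_command(
  translation=[
    [0, 0, 0],
    [0, 0, 0],
    [0, 0, 0],
    [0, 0, 0],
    [0, 0, 0],
  ],
  turn=[0, 0, 0, 0, 0],
  hand=[0.487, 0.487, 0.48, 0.47, 0.4],
)

```text
clock: 22.6
eef_pos: [0.6611, -0.1792, 0.1346]
tool_rot: [1.0, -0.023, -0.002, -0.0]
ft_force: [0.0, -0.4, 0.6]
grip_width: 0.0513
```

>>> arm_command(
  translation=[
    [0, 0, 0],
    [0, 0, 0],
    [0, 0, 0],
    [0, 0, -2],
    [0, 0, -5],
  ],
  turn=[0, 0, 0, 0, 0],
  hand=[0.3, 0.25, 0.25, 0.25, 0.25],
)

```text
clock: 23.02
eef_pos: [0.6598, -0.1787, 0.1818]
tool_rot: [1.0, -0.023, -0.005, -0.001]
ft_force: [0.9, -0.2, 0.5]
grip_width: 0.0638
```

>>> arm_command(
  translation=[
    [0, 0, -3],
    [0, 0, -6],
    [0, 0, -9],
    [-3, 0, -9],
    [-7, 0, -9],
  ],
  turn=[0, 0, 0, 0, 0],
  hand=[0.25, 0.25, 0.25, 0.25, 0.25],
)

```text
clock: 23.43
eef_pos: [0.5973, -0.1771, 0.2771]
tool_rot: [1.0, -0.022, 0.004, 0.001]
ft_force: [-0.5, 0.0, -0.7]
grip_width: 0.064
```

>>> arm_command(
  translation=[
    [-4, 0, 0],
    [-8, 0, 0],
    [-9, 0, 0],
    [-9, 0, 0],
  ],
  turn=[0, 0, 0, 0],
  hand=[0.25, 0.25, 0.25, 0.25],
)

```text
clock: 23.77
eef_pos: [0.4991, -0.1717, 0.2767]
tool_rot: [1.0, -0.024, -0.001, -0.0]
ft_force: [0.6, -0.2, 0.8]
grip_width: 0.0639
```

```bash
sed -i 's/T\[:,2\]<165/T[:,2]<145/' gap.py; python3 gap.py w25 | sed -n '1,2p;6,20p;$p'; python3 - <<'E'
from h import *
import h
# same fit on the earlier view is not possible (pose differs); scene check of bystanders
for c in("scene","side"):
    save(c,c+"9")
    for n in("bottle","jar","cup","pegs"):
        r=spot_point(c,n)
        if r: print(c,n,round(r[0]["conf"],2),np.round(r[0]["location"]))
E
```

```text
[ 0.50145632 -0.1720439   0.27686023] 23.8167
-73.5 12 [-1.9 -0.6  0.2]
-61.5 18 [28.8 30.1 31.5]
-58.5 12 [28.9 29.7 30.9]
-55.5 14 [29.3 30.7 31.7]
-52.5 16 [28.8 29.6 31.3]
-49.5 12 [28.9 29.7 31.2]
-46.5 12 [20.5 25.1 30.2]
-43.5 17 [22.6 24.6 26.7]
-40.5 18 [27.6 30.6 34.6]
-37.5 18 [34.1 37.1 39.2]
-34.5 19 [40.  41.9 44.9]
-31.5 21 [46.3 48.1 49.8]
-28.5 21 [50.5 52.7 56.4]
-25.5 21 [56.5 58.4 60. ]
-22.5 31 [61.2 65.1 67.4]
-19.5 24 [67.8 69.7 73.5]
face theta 62.01924098942673 x at z19.5 -46.36521983889284
scene bottle 0.52 [184. 263.]
scene jar 0.46 [212. 353.]
scene cup 0.52 [186. 388.]
scene pegs 0.66 [159. 385.]
side bottle 0.74 [222. 339.]
side jar 0.66 [269. 256.]
side cup 0.54 [319. 286.]
side pegs 0.75 [347. 361.]
```

View pics/w25b.png

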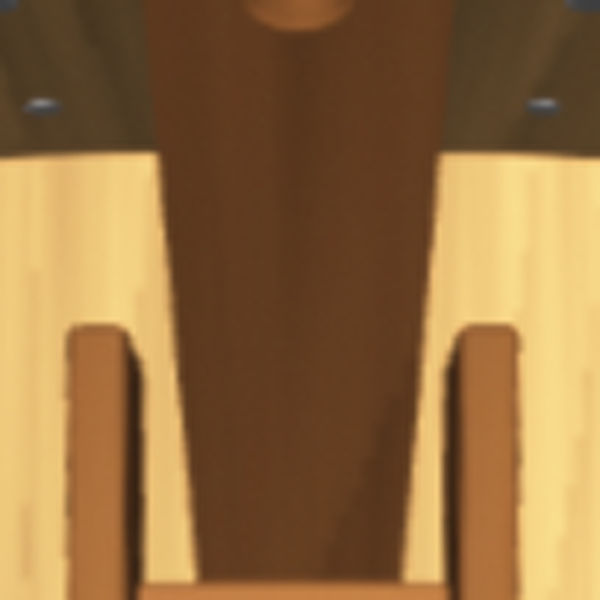

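The light strip is gone at (300,582): the foot now meets the stop, the lean is 62.0°, and the bystanders haven't moved. I'm handing in.

```bash
python3 -c "
from workcell import *
print(job_done(), get_obs()['clock'])"
```

```text
the job is handed in; nothing more can be done
the job is handed in; nothing more can be done
```

The board is leaning in the drying stand, and I handed the job in after about 24 s on the robot's clock.

I drew it out of the shelf by its plain end and laid it flat on the free table. I then took it again near the holed end and let it pivot to about 63° in a light grip, with its foot on the table. It went into the stand plain end down.

**Last checks**
- **Position:** the lean measured 62.0°, as the task gives, with the board between the cheeks and no visible gap at the front stop. I took the holed end to be resting on the wall from that angle; I did not view that contact close up after the last move.
- **Bystanders:** the bottle, jar, cup and pegs were found within about 2 pixels of where they started.
- **Gripper:** it was open and clear of everything.

**What went wrong or disagreed**
- **Fingertip height:** the tips stand about 17 mm behind the reported TCP, not 14 mm ahead as the text says. The first grasp missed because of this, and I corrected all later heights.
- **Loosened grip:** while I was finding the pivoting grip, the board dropped flat about 2 cm onto the table. One descent also pressed the fingertips onto the board with 59 N at the wrist. That is under the 120 N wrist limit; it was the fingertips, not the gripper's body, that pressed.
- **First placing:** the foot stood 2–3 mm short of the stop, so I regrasped the board and pulled it against the stop.

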